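# Gauge the mould wells and box the good ones

### The arm

A 6-joint arm with a two-finger parallel gripper is mounted at the origin on the work surface. World frame = base frame: x ahead of the robot, y to its left, z up, the work surface at z = 0. Lengths are in m, angles in rad, forces in N, time in s.
With the tool pointing down it reaches from about 0.275 to 0.725 m from the base axis. Payload 15.9 kg.
Tool frame: the origin (TCP) lies on the centre line of the jaws, within the pads' length; the fingertips stand 14 mm ahead of it and the grasp point (between the pads) lies 5 mm behind it; z points along the fingers, y is the line along which they close (so a half turn about z gives the same grasp; the last joint's range is limited). The gripper opens to 85 mm and grips with 20 to 120 N. Pads are 22 mm wide; open, the fingers measure 114 mm over their backs; the gripper's body (76 mm by 85 mm) begins 54 mm behind the grasp point. The pads swing forward as they close: fully open they stand 13 mm farther back than shut.
Start: joints at [-1.249, 0.213, -0.034, 1.323, 0, 1.571], TCP at [0.158, -0.474, 0.245] pointing down, gripper open.
Joint ranges: [-2.98, 2.98], [-0.74, 1.72], [-1.14, 1.35], [-2.1, 2.04], [-1.57, 1.44], [-3.14, 3.14]. Speed limits (rad/s): [1.89, 1.89, 2.39, 2.57, 3.14, 3.14].

### API

Orientations are given as a unit quaternion [x, y, z, w].
In Python, from cell import * gives the robot as it stands.
- The arm moves only by the shell command python3 -m creep 'ROWS' [FORCE]. ROWS is JSON, a list that holds one entry, the list of rows, each a list of 7 numbers: the shift along the world's x, y, z scaled (see below), then the turn, a rotation vector about the world's x, y, z scaled (see below), then the finger opening in mm, from 0 to 85.4. In form: [[[tx, ty, tz, wx, wy, wz, claw], ...]]. A call has 1 to 12 rows; each row shifts and turns the commanded pose from where the row before left it; what a row does not reach is not made up. The controller multiplies each number of a shift by 2.5 cm and each number of a turn by 6 degrees. A row lasts 1/8 s, in which the tool goes at most 62.5 mm and 10.7 degrees, less where a joint would pass 70% of its speed; a pose out of reach is approached as far as the arm can. A call with a number of a shift or a turn outside -1 to 1 is refused whole. A call with a gripper value outside its range is refused whole. The fingers move at their own pace and stop on an object; FORCE is the grip in N (left out, the last holds). Time passes only in rows, so rows that do not move let the fingers close. It gives the time, the measured TCP pose, the force, the opening and the grip force at its end, in the units of the state.
- read_state(): the state, without advancing time (a new reading comes with each control period).
- get_image(name): name is "scene" or "top" or "wrist"; returns a dict with "image" (480x640x3 uint8, red, green, blue), "depth" (480x640 float32, m along the optical axis (not along the pixel's ray), 0 where there is no reading), "mtx" (3x3 intrinsics, pixels), "xyz" and "orientation" of the camera in the world; the wrist camera has in their place "T_tool_cam" (4x4, takes a point from camera to tool coordinates, whose origin is the TCP and whose axes are the flange's). Camera axes: x right, y up, looking along -z (the intrinsics and any distortion apply to the point x, -y, -z); pixel columns grow to the right and rows downward; lengths in m; the calibration is good to about 2 mm. A picture is of the moment at which its call begins: read the wrist's pose just before it.
- sign_off(): hands the job in; it is judged then, once.
The state is a dict: "clock": time; "joints": joint angles; "joint_vel": joint speeds; "effort": joint torques, N m; "position": TCP position; "ee_rot": TCP orientation; "wrist_force": force on the tool from outside, world axes, zero at the start; "ft_torque": the same for the moment, N m; "width": opening from 0.0 (shut) to 1.0 (fully open); "grip_force": force on a finger pad.
Only numpy, scipy, OpenCV 4.12 (cv2) and the standard library are available. Lean on these libraries where they do the work, as an engineer would, in place of code of your own. Each camera call takes 0.05 s, during which the arm holds its last target. There are 200 camera calls.

### The job

Gauge the mould blocks standing in the row on the bench one after another, starting from the one on the robot's left: stand the steel depth rod upright in each block's square well until it touches bottom and see how much of it stays out. Stand the moulds whose wells are 45 mm deep or more (the wide black ring on the rod is centred 45 mm from its tip) upright in the open plywood case, and stand the shallower ones upright on the white tile; put the rod back upright in its wooden stand, press the case lid down until its catch snaps shut, and leave the mug, the jar and the tin alone.

Things in the scene. Friction and masses are not known exactly. Their poses are not given: they have to be found in the camera images.
- mould_a: graphite block 56 x 56 mm on a steel base 62 x 62 x 16 mm, 80 mm tall in all, 0.8 kg, upright in a row along y (the leftmost of four, of which three or four are filled; None if absent). Origin: centre of underside, z up, x, y square to the sides. A square well, 18 x 18 mm, is centred in its top; its depth (30 to 62 mm) differs each time and does not show outside.
- mould_b: graphite block 56 x 56 mm on a steel base 62 x 62 x 16 mm, 80 mm tall in all, 0.8 kg, upright in a row along y (second place from the left of four, of which three or four are filled; None if absent). Origin: centre of underside, z up, x, y square to the sides. A square well, 18 x 18 mm, is centred in its top; its depth (30 to 62 mm) differs each time and does not show outside.
- mould_c: graphite block 56 x 56 mm on a steel base 62 x 62 x 16 mm, 80 mm tall in all, 0.8 kg, upright in a row along y (third place from the left of four, of which three or four are filled; None if absent). Origin: centre of underside, z up, x, y square to the sides. A square well, 18 x 18 mm, is centred in its top; its depth (30 to 62 mm) differs each time and does not show outside.
- mould_d: graphite block 56 x 56 mm on a steel base 62 x 62 x 16 mm, 80 mm tall in all, 0.8 kg, upright in a row along y (the rightmost of four, of which three or four are filled; None if absent). Origin: centre of underside, z up, x, y square to the sides. A square well, 18 x 18 mm, is centred in its top; its depth (30 to 62 mm) differs each time and does not show outside.
- mould_a_mouth (a point): centre of the well's mouth in the top face of mould_a, 80 mm above its underside
- mould_b_mouth (a point): centre of the well's mouth in the top face of mould_b, 80 mm above its underside
- mould_c_mouth (a point): centre of the well's mouth in the top face of mould_c, 80 mm above its underside
- mould_d_mouth (a point): centre of the well's mouth in the top face of mould_d, 80 mm above its underside
- rod: depth rod: steel rod 14 mm across, 111 mm long, topped by a round wooden handle 26 mm across (111 to 153 mm from the tip); fine rings every 10 mm and a 5 mm wide black ring centred 45 mm from the tip. 0.16 kg. Origin: centre of the tip (lower end), z towards the handle. It starts standing in the stand, tip 5 mm above the bench.
- stand: wooden stand for the rod, fixed, 70 x 70 mm, 50 mm tall, with a centred upright hole 18 x 18 mm, 45 mm deep. Origin: centre of the underside.
- stand_hole (a point): centre of the mouth of the stand's hole, 50 mm above the bench
- tile: white ceramic tile lying on the bench, fixed, 120 mm (its x) by 290 mm (its y), 8 mm thick. Origin: centre of its underside. Room for four moulds side by side along its y.
- case: plywood case, fixed, open on top, outside 146 mm (its x) by 300 mm (its y), 94 mm tall; walls and floor 8 mm, so inside 130 x 284 mm. Origin: centre of its underside; its front faces -x, the lid is hinged along its rear (+x) upper edge. Room for four moulds side by side along its y.
- case_in (a point): centre of the case's inner floor, 8 mm above the bench
- lid_hinge (a point): middle of the lid's hinge line, on the case's rear (+x) upper edge, 94 mm above the bench; the line runs along the case's y
- lid_edge (a point): point on the lid's outer face (the upper face when shut), midway along the lid's width and 146 mm from the hinge line; the plywood lid is 8 mm thick, 300 mm wide, and runs on 16 mm past this point, ending 162 mm from the hinge. When shut it is 102 mm above the bench, over the front wall of the case
- lid (a joint): lid angle: 0 shut, 1.57 upright; starts at 1.7 to 1.9 (leaning back). Stiff hinge: it stays where it is left (about 2 N at the edge moves it). A brass ball catch at the middle of the front holds it about 0.09 rad ajar until the front edge is pressed down with 8 to 10 N; then it snaps to 0 and stays.
- mug: white mug with glass rods standing in it, bystander, 78 mm across. Origin: centre of its underside
- jar: glass jar with metal cap, bystander, 68 mm across, 100 mm tall. Origin: centre of its underside
- tin: round flat tin with an orange lid, bystander, 92 mm across, 40 mm tall. Origin: centre of its underside
Things that resemble listed ones, but are neither listed nor needed, are in the scene too. Leave any purple look-alike of the mould_c alone. Of the things that look like the rod, the larger one is meant.

How it is judged:
On the way, in this order (a step that is already met when the one before it is completed fails the run):
1. the depth rod, upright in mould a (the leftmost), rests on the bottom of its well (contact force between rod and floor_a_c0 above 0.3 N and horizontal distance between rod and mould_a_mouth below 0.009 m and angle between the z axis of rod and the z axis of mould_a, either way round below 0.2 rad), for 0.2 s.
2. the depth rod, upright in mould b (second place from the left), rests on the bottom of its well (contact force between rod and floor_b_c0 above 0.3 N and horizontal distance between rod and mould_b_mouth below 0.009 m and angle between the z axis of rod and the z axis of mould_b, either way round below 0.2 rad), for 0.2 s.
3. the depth rod, upright in mould c (third place from the left), rests on the bottom of its well (contact force between rod and floor_c_c0 above 0.3 N and horizontal distance between rod and mould_c_mouth below 0.009 m and angle between the z axis of rod and the z axis of mould_c, either way round below 0.2 rad), for 0.2 s.
4. the depth rod, upright in mould d (the rightmost), rests on the bottom of its well (contact force between rod and floor_d_c0 above 0.3 N and horizontal distance between rod and mould_d_mouth below 0.009 m and angle between the z axis of rod and the z axis of mould_d, either way round below 0.2 rad), for 0.2 s.
At the end, for the whole second after the job is handed in: wells of 45 mm or more: upright in the case; shallower: upright on the tile, centre 15 mm inside its edges (42 to 48 mm: either); lid snapped shut (within 0.035 rad); rod down in its stand's hole (within 9 mm of its centre, 7 mm of its bottom) (((z of floor_a_c0 in the frame of mould_a below 0.034 m and x of mould_a in the frame of case between -0.045 and 0.045 m and y of mould_a in the frame of case between -0.13 and 0.13 m and z of mould_a in the frame of case below 0.018 m) or (z of floor_a_c0 in the frame of mould_a above 0.028 m and x of mould_a in the frame of tile between -0.045 and 0.045 m and y of mould_a in the frame of tile between -0.13 and 0.13 m and z of mould_a in the frame of tile between 0.003 and 0.014 m)) and angle between each of mould_a, mould_b, mould_c, mould_d's own z axis and vertical below 0.15 rad and linear speed of each of mould_a, mould_b, mould_c, mould_d below 0.02 m/s and ((z of floor_b_c0 in the frame of mould_b below 0.034 m and x of mould_b in the frame of case between -0.045 and 0.045 m and y of mould_b in the frame of case between -0.13 and 0.13 m and z of mould_b in the frame of case below 0.018 m) or (z of floor_b_c0 in the frame of mould_b above 0.028 m and x of mould_b in the frame of tile between -0.045 and 0.045 m and y of mould_b in the frame of tile between -0.13 and 0.13 m and z of mould_b in the frame of tile between 0.003 and 0.014 m)) and ((z of floor_c_c0 in the frame of mould_c below 0.034 m and x of mould_c in the frame of case between -0.045 and 0.045 m and y of mould_c in the frame of case between -0.13 and 0.13 m and z of mould_c in the frame of case below 0.018 m) or (z of floor_c_c0 in the frame of mould_c above 0.028 m and x of mould_c in the frame of tile between -0.045 and 0.045 m and y of mould_c in the frame of tile between -0.13 and 0.13 m and z of mould_c in the frame of tile between 0.003 and 0.014 m)) and ((z of floor_d_c0 in the frame of mould_d below 0.034 m and x of mould_d in the frame of case between -0.045 and 0.045 m and y of mould_d in the frame of case between -0.13 and 0.13 m and z of mould_d in the frame of case below 0.018 m) or (z of floor_d_c0 in the frame of mould_d above 0.028 m and x of mould_d in the frame of tile between -0.045 and 0.045 m and y of mould_d in the frame of tile between -0.13 and 0.13 m and z of mould_d in the frame of tile between 0.003 and 0.014 m)) and value of joint lid below 0.035 rad and horizontal distance between rod and stand_hole below 0.009 m and z of rod in the frame of stand below 0.012 m and angle between rod's own z axis and vertical below 0.2 rad); the robot touches nothing.
It fails at once if the mug is moved more than 30 mm (distance of mug from where it was at the start of the episode above 0.03 m).
It fails at once if the jar is moved more than 30 mm (distance of jar from where it was at the start of the episode above 0.03 m).
It fails at once if the tin is moved more than 30 mm (distance of tin from where it was at the start of the episode above 0.03 m).
Of mould_a, mould_b, mould_c, mould_d only 3 to 4 are there at a start; the rules pass over those that are not, and their reading is None.
At some moment in a run one of mould_a, mould_b, mould_c, mould_d may be knocked a few centimetres aside while the robot is not near it.
It also fails if it takes over 210 s, if anything falls off the work surface, if the arm or the gripper's body presses on something with over 40 N, if the wrist force passes 120 N, or if a joint passes its speed limit or range.

## Working session

There is one attempt and no reset: what is moved stays moved. The work goes in short steps, Python scripts to look and compute and a shell command to move; the robot and the scene stay as the last step left them, time stands still between calls to the robot, and variables do not carry over. Pictures are saved under pics/ and viewed, at most 14 in all, crops included, and the job is handed in when it is done.

```bash
ls; mkdir -p pics; python3 - <<'E'
from cell import *
import cv2,numpy as np
print(read_state())
for n in("scene","top"):
    d=get_image(n); cv2.imwrite(f"pics/{n}0.png",d["image"][:,:,::-1]); np.savez(f"{n}0.npz",**d)
    print(n,d["mtx"],d["xyz"],d["orientation"])
E
```

```text
pics
{'clock': 0.0, 'joints': array([-1.24902598e+00,  2.13398356e-01, -3.50557782e-02,  1.32348095e+00,
        5.00536809e-05,  1.57080472e+00]), 'joint_vel': array([ 0.00074803,  0.00068746, -0.00019008, -0.00087471, -0.0019357 ,
        0.00032558]), 'effort': array([-3.66183194e-04, -6.86154199e+01,  4.87122810e+01,  1.68159959e-02,
        8.07853053e-05, -1.38477543e-05]), 'position': array([ 0.15803771, -0.47403413,  0.24479638]), 'ee_rot': array([ 9.87086387e-01,  1.60187828e-01, -6.65085153e-05, -5.66033618e-04]), 'wrist_force': array([ 0.60898212, -0.87615623,  1.09010546]), 'ft_torque': array([-0.02764122, -0.01750433,  0.05470957]), 'grip_force': 0.0, 'width': 1.0000071768217258}
scene [[460.24319222   0.         324.73471081]
 [  0.         460.24319222 241.94493387]
 [  0.           0.           1.        ]] [ 1.18679735 -0.33150118  0.68057626] [0.35370915 0.22190314 0.48787604 0.76656754]
top [[510.20288164   0.         327.91751028]
 [  0.         510.20288164 237.61886048]
 [  0.           0.           1.        ]] [ 0.33755668 -0.03755823  1.19150289] [ 0.06873735 -0.06895725 -0.69821135  0.70923972]
```

View pics/scene0.png

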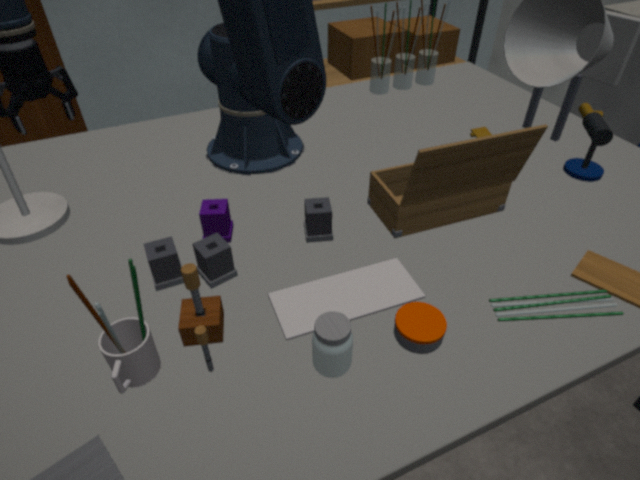

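View pics/top0.png

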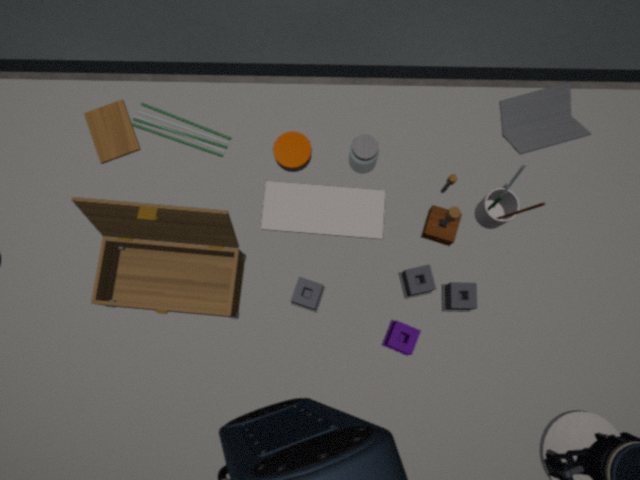

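The top view (up = +x, left = +y) shows three graphite moulds at about (308,294), (420,280) and (461,296), and a purple look-alike at (401,338). The rod stands in its stand at (445,220), with a smaller look-alike rod at (449,183). The case is at (168,277) with its lid leaning back, and the tile is at (323,209).

Next I'll measure these.

```bash
cat > h.py <<'E'
import numpy as np,cv2
from scipy.spatial.transform import Rotation as R
def pose(d,st=None):
    if "xyz" in d: return R.from_quat(d["orientation"]).as_matrix(),np.array(d["xyz"])
    A=R.from_quat(st["ee_rot"]).as_matrix();T=np.array(d["T_tool_cam"])
    return A@T[:3,:3],A@T[:3,3]+st["position"]
def rays(d,uv,st=None):
    M,c=pose(d,st);K=d["mtx"];uv=np.asarray(uv,float).reshape(-1,2)
    r=np.c_[(uv[:,0]-K[0,2])/K[0,0],-(uv[:,1]-K[1,2])/K[1,1],-np.ones(len(uv))]
    return c,r@M.T
def onplane(d,uv,z,st=None):
    c,r=rays(d,uv,st); return c+r*((z-c[2])/r[:,2])[:,None]
def cloud(d,st=None):
    v,u=np.mgrid[:480,:640];c,r=rays(d,np.c_[u.ravel(),v.ravel()],st)
    return (c+r*np.array(d["depth"]).reshape(-1,1)).reshape(480,640,3)
def rect(P):  # min-area rect of xy points: centre mm, size mm, angle of the first side in deg folded to +-45
    (c,s,a)=cv2.minAreaRect((P[:,:2]*1000).astype(np.float32)); a=(a+45)%90-45
    return np.round(c,1),np.round(s,1),round(a,1)
def blobs(m,n=60):
    k,l,s,c=cv2.connectedComponentsWithStats(m.astype(np.uint8));return [(l==i,np.round(c[i]),s[i,4]) for i in range(1,k) if s[i,4]>=n]
E
python3 - <<'E'
from h import *
d=dict(np.load("top0.npz"));X=cloud(d);Z=X[...,2];hsv=cv2.cvtColor(d["image"],cv2.COLOR_RGB2HSV)
print("bench z",np.median(Z[380:400,100:200]))
box=np.zeros((480,640),bool);box[90:370,70:600]=1
def rep(t,m,n=60):
    for b,c,a in blobs(m&box,n): print(t,c,a,rect(X[b]),"z",np.round(np.percentile(Z[b],[5,50,95]),3),"hsv",np.median(hsv[b],0))
rep("h80",(abs(Z-.08)<.012)&(Z>0.07))
rep("h50",(abs(Z-.05)<.008),60)
rep("tall",(Z>.12),15)
rep("case rim",(abs(Z-.094)<.006)&(np.indices(Z.shape)[1]<260))
rep("tile",(hsv[...,1]<40)&(hsv[...,2]>170),1500)
rep("orange",(hsv[...,1]>200)&(hsv[...,0]<15)&(hsv[...,2]>180),300)
E
```

```text
bench z 0.0016830490170092194
h80 [362. 158.] 154 (array([ 753.2, -112.4]), array([66.2, 39.8]), -15.4) z [0.071 0.076 0.09 ] hsv [90. 14. 97.]
h80 [501. 205.] 372 (array([ 637.4, -421.5]), array([76.7, 78.2]), 21.1) z [0.072 0.084 0.091] hsv [15. 12. 75.]
h80 [131. 261.] 448 (array([521.3, 336.5]), array([117.3, 309.4]), 20.3) z [0.071 0.082 0.091] hsv [ 17.  119.5  45.5]
h80 [235. 283.] 129 (array([453.9, 165.6]), array([  3.3, 144.5]), -4.6) z [0.071 0.082 0.09 ] hsv [ 17. 119.  58.]
h80 [419. 279.] 623 (array([ 468.4, -237.9]), array([56.2, 57.3]), 13.2) z [0.077 0.081 0.084] hsv [120.  17.  77.]
h80 [306. 292.] 607 (array([435.5,   9.4]), array([56.1, 55.9]), -18.0) z [0.078 0.081 0.084] hsv [120.  15.  84.]
h80 [463. 295.] 647 (array([ 434.8, -332.3]), array([57.9, 56.3]), -0.3) z [0.076 0.081 0.084] hsv [120.  17.  75.]
h80 [403. 337.] 650 (array([ 342.8, -200.6]), array([56.5, 56.1]), -21.7) z [0.077 0.081 0.084] hsv [138. 177. 105.]
h50 [530.  99.] 695 (array([ 915.4, -529.1]), array([ 29.8, 178.9]), 16.3) z [0.043 0.049 0.057] hsv [114.   9.  82.]
h50 [551. 140.] 627 (array
[... 676 characters left out ...]
l [517. 174.] 102 (array([ 679.8, -427.2]), array([21.5,  7.6]), 0.3) z [0.129 0.179 0.22 ] hsv [90. 14. 83.]
tall [157. 220.] 4868 (array([512.2, 187.7]), array([553.4, 136.6]), -23.9) z [0.129 0.201 0.254] hsv [ 17. 114.  54.]
tall [496. 201.] 57 (array([ 619.8, -378.9]), array([ 7. , 14.7]), 32.4) z [0.133 0.186 0.221] hsv [65. 65. 44.]
tall [531. 207.] 86 (array([ 609.9, -453.7]), array([20.6,  6.1]), -25.4) z [0.124 0.173 0.214] hsv [12.  83.5 60. ]
tall [452. 214.] 181 (array([ 469.4, -176.6]), array([ 25.6, 382.3]), -42.7) z [0.125 0.157 0.162] hsv [ 16. 138. 101.]
case rim [164. 275.] 1732 (array([463.9, 314.9]), array([302.2, 155.4]), -4.6) z [0.09  0.096 0.099] hsv [ 17. 118. 105.]
```

```bash
python3 - <<'E'
import cv2
a=cv2.imread("pics/top0.png")[150:370,270:560]
b=cv2.imread("pics/scene0.png")[170:380,60:350]
import numpy as np
cv2.imwrite("pics/crop1.png",np.vstack([cv2.resize(a,None,fx=1.37,fy=1.37),cv2.resize(b,(397,287))]))
E
```

```text
(no output)
```

View pics/crop1.png

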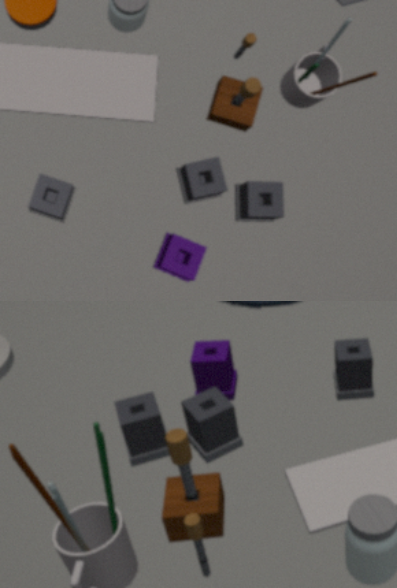

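The rod wanted is the long one in the stand, handle at (452,214). The small one at (452,180) is the look-alike. The moulds are at (306,292), (419,279) and (463,295), and the purple one at (403,337) is left alone. The crop confirms this.

Now I'll move over the rod.

```bash
python3 -m creep '[[[0.98,0.39,0,0,0,0,85],[0.98,0.39,0,0,0,0,85],[0.98,0.39,0,0,0,0,85],[0.98,0.39,0,0,0,0,85],[0.98,0.39,0,0,0,0,85],[0.98,0.39,0,0,0,0,85],[0.98,0.39,0,0,0,0,85],[0.98,0.39,0,0,0,0,85],[0.98,0.39,0,0,0,0,85]]]'
python3 -m creep '[[[0.98,0.39,0,0,0,0,60],[0.98,0.39,0,0,0,0,60],[0.98,0.39,0,0,0,0,60],[0.98,0.39,0,0,0,0,60],[0.98,0.39,0,0,0,0,60],[0.98,0.39,0,0,0,0,60],[0.98,0.39,0,0,0,0,60],[0.98,0.39,0,0,0,0,60],[0.98,0.39,0,0,0,0,60],[0,0,0,0,0,0,60],[0,0,0,0,0,0,60]]]'
cat >> h.py <<'E'
def snap(name,png=None):
    from cell import read_state,get_image
    st=read_state();d=get_image(name)
    if png: cv2.imwrite(f"pics/{png}.png",d["image"][:,:,::-1])
    return d,st,cloud(d,st),cv2.cvtColor(d["image"],cv2.COLOR_RGB2HSV)
E
python3 - <<'E'
from h import *
d,st,X,hsv=snap("wrist","w1");Z=X[...,2];print(st["position"],st["ee_rot"],st["joints"],d["T_tool_cam"])
for h,t in((.157,.008),(.051,.006)):
  for b,c,a in blobs(abs(Z-h)<t,100): print(h,c,a,rect(X[b]),np.median(Z[b]),X[b].mean(0),np.median(hsv[b],0))
T=dict(np.load("top0.npz"));X=cloud(T);Z=X[...,2]
m=(Z>.15)&(Z<.17);m[:,:430]=0;m[:,480:]=0
for b,c,a in blobs(m,20): print("top",c,a,rect(X[b]),X[b].mean(0))
# tile by ray to z=8mm
h=cv2.cvtColor(T["image"],cv2.COLOR_RGB2HSV); m=(h[...,2]>125)&(h[...,1]<40); m[:150]=0;m[250:]=0;m[:,:250]=0;m[:,400:]=0
for b,c,a in blobs(m,800):
  v,u=np.nonzero(b);print("tile",c,a,rect(onplane(T,np.c_[u,v],.008)))
E
```

```text
clock: 1.23
position: [0.3793, -0.3861, 0.245]
ee_rot: [0.987, 0.16, -0.0, -0.0]
wrist_force: [0.2, -0.3, 0.4]
width: 0.999
grip_force: 0.0
clock: 2.6
position: [0.5987, -0.299, 0.2449]
ee_rot: [0.987, 0.16, -0.0, -0.0]
wrist_force: [1.1, -0.5, 0.1]
width: 0.704
grip_force: 0.0
[ 0.59870892 -0.29896318  0.24493976] [ 9.87083600e-01  1.60205558e-01 -3.53666466e-04 -1.46036130e-04] [-4.63045218e-01  5.96608830e-01  5.31773972e-01  1.50670617e+00
 -1.76212517e-04  2.35674968e+00] [[ 8.95418697e-04  9.63726544e-01  2.66890139e-01  6.66618324e-02]
 [ 9.99999309e-01 -6.59573921e-04 -9.73318771e-04 -1.50331414e-03]
 [-7.61979360e-04  2.66890827e-01 -9.63726469e-01 -1.28658767e-01]
 [ 0.00000000e+00  0.00000000e+00  0.00000000e+00  1.00000000e+00]]
0.157 [608. 193.] 341 (array([ 677. , -427.2]), array([10.2,  4.8]), 9.2) 0.1578254420172669 [ 0.67660195 -0.42701625  0.15741619] [ 90.  24. 115.]
0.157 [324. 251.] 1816 (array([ 600.3, -299.8]), array([25.2, 25.1]), -30.1) 0.15778362858382963 [ 0.60138125 -0.29950612  0.15741038] [ 17. 131. 172.]
0.157 [483. 261.] 178 (array([ 622.3, -382.7]), a
[... 775 characters left out ...]
7623666797945 [ 0.63946879 -0.45449169  0.05118171] [  0.   7. 113.]
0.051 [186. 307.] 216 (array([ 490.3, -219.5]), array([ 2. , 27.4]), 13.3) 0.051098078701220406 [ 0.49049328 -0.21942292  0.05108087] [90.  4. 58.]
0.051 [237. 335.] 175 (array([ 473.4, -267. ]), array([57.2,  5.3]), 18.5) 0.05086997797924009 [ 0.47925762 -0.26533457  0.05109291] [60.  5. 47.]
0.051 [303. 378.] 566 (array([ 448.2, -320.2]), array([39.8, 79.1]), 44.3) 0.051219089843998866 [ 0.45803362 -0.33027     0.05114254] [120.   5.  54.]
top [454. 212.] 125 (array([ 601.3, -297.8]), array([23.7, 25. ]), -0.3) [ 0.60031556 -0.29742921  0.15851434]
tile [323. 209.] 5857 (array([641.1, -23.5]), array([291.1, 119.1]), -3.8)
```

View pics/w1.png

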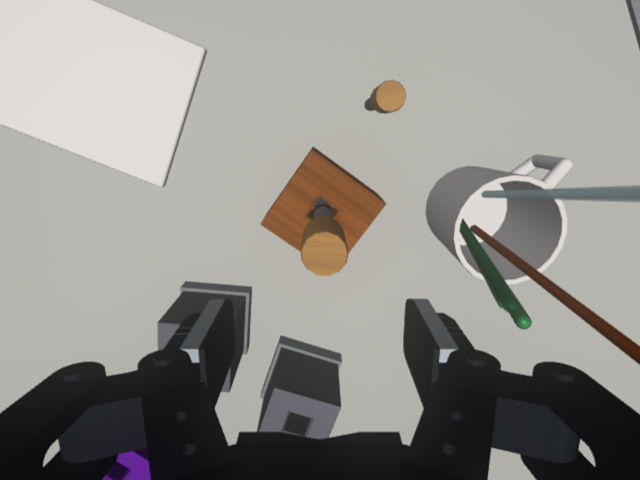

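The wrist view agrees with the top view: handle at (324,251), stand hole at (322,208). I'll descend and grip the handle.

```bash
python3 -m creep '[[[0.06,-0.03,-0.9,0,0,0,60],[0,0,-0.9,0,0,0,60],[0,0,-0.9,0,0,0,60],[0,0,-0.9,0,0,0,60],[0,0,-0.88,0,0,0,60],[0,0,0,0,0,0,60],[0,0,0,0,0,0,15],[0,0,0,0,0,0,15],[0,0,0,0,0,0,15],[0,0,0,0,0,0,15],[0,0,0,0,0,0,15]]]' 70
python3 -m creep '[[[0,0,0,0,0,0,15],[0,0,0,0,0,0,15],[0,0,0,0,0,0,15]]]' 70; python3 -c "
from cell import *;s=read_state();print(s['position'],s['wrist_force'],s['width'],s['grip_force'],s['joints'])"
```

```text
clock: 4.03
position: [0.6013, -0.3, 0.1348]
ee_rot: [0.987, 0.16, 0.001, 0.001]
wrist_force: [-0.0, -0.3, 6.6]
width: 0.285
grip_force: 68.4
clock: 4.4
position: [0.6012, -0.3, 0.1348]
ee_rot: [0.987, 0.16, 0.001, 0.001]
wrist_force: [-0.4, -0.5, 7.0]
width: 0.292
grip_force: 68.4
[ 0.60124893 -0.30004618  0.13477556] [-0.40100155 -0.47514703  6.97778376] 0.2922402804198657 68.41510534286499 [-4.62766579e-01  6.08567983e-01  2.74648070e-01  1.23447419e+00
 -2.47941683e-04  2.35715210e+00]
```

```bash
python3 -m creep '[[[0,0,0.5,0,0,0,15],[0,0,0.9,0,0,0,15],[0,0,0.9,0,0,0,15],[0,0,0.9,0,0,0,15],[0,0,0.9,0,0,0,15],[0,0,0.5,0,0,0,15],[0,0,0,0,0,0,15]]]' 70
python3 -m creep '[[[-0.74,0.97,0,0,0,0,15],[-0.74,0.97,0,0,0,0,15],[-0.74,0.97,0,0,0,0,15],[-0.74,0.97,0,0,0,0,15],[-0.74,0.97,0,0,0,0,15],[-0.74,0.97,0,0,0,0,15],[-0.74,0.97,0,0,0,0,15],[-0.74,0.97,0,0,0,0,15],[-0.74,0.97,0,0,0,0,15],[-0.74,0.97,0,0,0,0,15],[-0.74,0.97,0,0,0,0,15],[-0.74,0.97,0,0,0,0,15]]]'
python3 -m creep '[[[0,0,0,0,0,0,15],[0,0,0,0,0,0,15]]]'
cat >> h.py <<'E'
def moulds(d,st,X,n=300):
    Z=X[...,2];out=[]
    for b,c,a in blobs((Z>.072)&(Z<.088),n):
        v,u=np.nonzero(b);k=cv2.convexHull(np.c_[u,v].astype(np.int32));f=np.zeros(b.shape,np.uint8);cv2.fillConvexPoly(f,k,1)
        P=onplane(d,np.c_[u,v],.08,st); r=rect(P)
        g=cv2.cvtColor(d["image"],cv2.COLOR_RGB2GRAY); dark=(f>0)&(g<.6*np.median(g[b]))
        w=[rect(onplane(d,np.argwhere(q)[:,::-1],.08,st)) for q,_,_ in blobs(dark,40)]
        out.append((c,a,r,"wells",w))
    return out
E
python3 - <<'E'
from h import *
d,st,X,hsv=snap("wrist","w2");print(st["position"],st["joints"],st["wrist_force"],st["width"])
for m in moulds(d,st,X):print(m)
Z=X[...,2]
E
```

```text
clock: 5.28
position: [0.601, -0.2997, 0.2492]
ee_rot: [0.987, 0.16, 0.001, 0.0]
wrist_force: [0.1, -0.1, -1.8]
width: 0.289
grip_force: 68.7
clock: 6.78
position: [0.3775, -0.0079, 0.2475]
ee_rot: [0.987, 0.16, -0.001, -0.0]
wrist_force: [1.1, 0.1, -0.5]
width: 0.289
grip_force: 69.0
clock: 7.02
position: [0.3787, -0.0087, 0.248]
ee_rot: [0.987, 0.16, -0.0, 0.0]
wrist_force: [-0.2, -0.1, -1.3]
width: 0.29
grip_force: 69.1
[ 0.37867458 -0.00874347  0.24795207] [-2.29430016e-02 -3.64128372e-02 -3.03877626e-01  1.30357381e+00
 -1.79038784e-04  2.79651973e+00] [-0.15811495 -0.11350325 -1.29455592] 0.29006577478221324
(array([90., 69.]), np.int32(1892), (array([425.3, 165.3]), array([ 9.4, 94.3]), -4.2), 'wells', [])
(array([323., 138.]), np.int32(6348), (array([433.6,   7.7]), array([55.9, 56. ]), -17.8), 'wells', [(array([428.5,   5. ]), array([12.5, 24.1]), 26.6)])
(array([630., 212.]), np.int32(1252), (array([ 457.5, -209.5]), array([58. , 18.4]), 29.9), 'wells', [])
(array([541., 341.]), np.int32(4782), (array([ 342.4, -199.7]), array([63., 56.]), -21.7), 'wells', [(array([ 351.6, -172.9]), array([ 6.7, 50.9]), -21.6), (array([ 341.5, -201.6]), array([17.4, 17.6]), -20.6)])
```

View pics/w2.png

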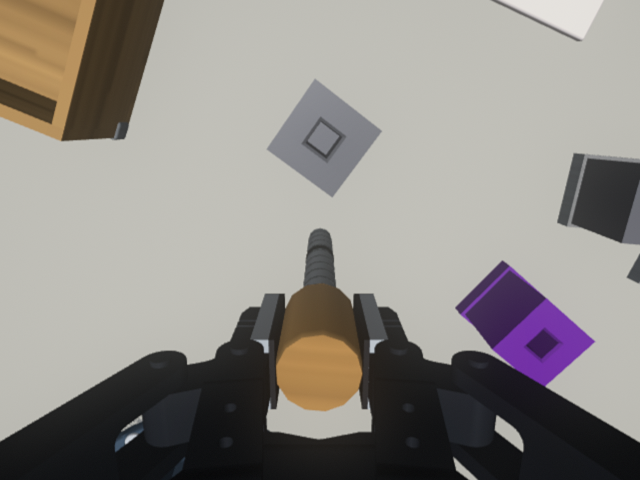

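The view shows mould a's well at (323,138) and the rod held straight, with its tip near (320,232). I'll check the tip offset, then line up.

```bash
python3 - <<'E'
from h import *
d,st,X,hsv=snap("wrist");g=cv2.cvtColor(d["image"],cv2.COLOR_RGB2GRAY);p=st["position"]
Z=X[...,2];m=(Z>.105)&(Z<.2);m[:220]=0;m[290:]=0;m[:,:290]=0;m[:,350:]=0
v,u=np.nonzero(m);print("rows",v.min());
for r in(v.min()+2,v.min()+8,240,250,260,275): print(r,u[v==r].min(),u[v==r].max(),Z[r,320])
print("expected tip centre px offsets:", (onplane(d,[[320,v.min()]],p[2]-.1298,st)-p)*1000,(onplane(d,[[320,v.min()+14]],p[2]-.1298,st)-p)*1000)
A=R.from_quat(st["ee_rot"]).as_matrix();print(A[:,0],A[:,2])
E
```

```text
rows 228
230 313 326 0.12787320740922442
236 309 330 0.14257496448376375
240 308 331 0.15114227691753204
250 307 332 0.16928924613485877
260 306 333 0.1865607610791664
275 304 334 0.20869354620399452
expected tip centre px offsets: [[   4.32494919    1.91331536 -129.8       ]] [[  -4.25122593   -0.96013079 -129.8       ]]
[ 9.48732652e-01  3.16079489e-01 -3.34990018e-04] [-3.09204280e-04 -1.31732060e-04 -9.99999944e-01]
```

```bash
python3 -m creep '[[[0.76,0.23,0,0,0,0,15],[0.76,0.23,0,0,0,0,15],[0.75,0.22,0,0,0,0,15],[0,0,-0.5,0,0,0,15],[0,0,-0.5,0,0,0,15],[0,0,-0.4,0,0,0,15],[0,0,-0.2,0,0,0,15],[0,0,0,0,0,0,15],[0,0,0,0,0,0,15]]]'
python3 -c "
from cell import *;s=read_state();print(s['position'],s['wrist_force'],s['ft_torque'])"
```

```text
clock: 8.25
position: [0.4355, 0.0084, 0.2087]
ee_rot: [0.987, 0.16, 0.0, 0.0]
wrist_force: [0.4, -0.4, -0.8]
width: 0.283
grip_force: 69.1
[0.4355296  0.00843975 0.20866502] [ 0.37253556 -0.39839406 -0.7834379 ] [ 0.0232097  -0.00231859  0.01918781]
```

```bash
python3 -m creep '[[[0,0,-0.12,0,0,0,15],[0,0,-0.12,0,0,0,15],[0,0,0,0,0,0,15]]]' | grep -E "pos|wrist"
python3 -m creep '[[[0,0,-0.12,0,0,0,15],[0,0,-0.12,0,0,0,15],[0,0,0,0,0,0,15]]]'| grep -E "pos|wrist"
```

```text
position: [0.4352, 0.0084, 0.2021]
wrist_force: [-0.1, 1.0, -1.8]
position: [0.4352, 0.0084, 0.196]
wrist_force: [-0.4, -0.2, -1.7]
```

```bash
g(){ grep -E "pos|wrist"; }
python3 -m creep '[[[0,0,-0.2,0,0,0,15],[0,0,-0.2,0,0,0,15],[0,0,-0.16,0,0,0,15],[0,0,0,0,0,0,15]]]' | g
python3 -m creep '[[[0,0,-0.1,0,0,0,15],[0,0,0,0,0,0,15]]]'| g
python3 -m creep '[[[0,0,-0.1,0,0,0,15],[0,0,0,0,0,0,15]]]'| g
```

```text
position: [0.4352, 0.0084, 0.182]
wrist_force: [0.1, 0.4, -2.1]
position: [0.4353, 0.0084, 0.1797]
wrist_force: [-0.1, 0.1, -1.3]
position: [0.4353, 0.0084, 0.1772]
wrist_force: [0.2, -0.7, -2.3]
```

```bash
g(){ grep -E "pos|wrist"; }
python3 -m creep '[[[0,0,-0.1,0,0,0,15],[0,0,-0.1,0,0,0,15],[0,0,0,0,0,0,15]]]'| g
python3 -m creep '[[[0,0,-0.1,0,0,0,15],[0,0,0,0,0,0,15]]]'| g
python3 -m creep '[[[0,0,-0.1,0,0,0,15],[0,0,0,0,0,0,15]]]'| g
```

```text
position: [0.4352, 0.0084, 0.1721]
wrist_force: [-0.0, 0.4, -2.1]
position: [0.4361, 0.0085, 0.1707]
wrist_force: [-3.4, 0.4, 12.9]
position: [0.4379, 0.0088, 0.1699]
wrist_force: [-0.2, 2.8, 32.4]
```

Contact at TCP z ≈ 0.171, so the tip is at about 0.041 and the well is about 39 mm deep: shallow. I'll lift out and go to the next mould.

```bash
g(){ grep -E "pos|wrist|clock"; }
python3 -m creep '[[[0,0,0.2,0,0,0,15],[0,0,0.2,0,0,0,15],[0,0,0.5,0,0,0,15],[0,0,0.8,0,0,0,15],[0,0,0.9,0,0,0,15],[0,0,0.6,0,0,0,15],[0,0,0,0,0,0,15]]]'| g
python3 -m creep '[[[-0.1,-0.96,0,0,0,0,15],[-0.1,-0.96,0,0,0,0,15],[-0.1,-0.96,0,0,0,0,15],[-0.1,-0.96,0,0,0,0,15],[-0.1,-0.96,0,0,0,0,15],[-0.1,-0.96,0,0,0,0,15],[-0.1,-0.96,0,0,0,0,15],[-0.1,-0.96,0,0,0,0,15],[-0.1,-0.96,0,0,0,0,15],[-0.1,-0.96,0,0,0,0,15],[-0.1,-0.96,0,0,0,0,15],[0,0,0,0,0,0,15]]]'| g
cat >> h.py <<'E'
def tip(d,st,X,off):
    Z=X[...,2];p=st["position"];m=(Z>p[2]-off-.012)&(Z<p[2]-.02);m[:200]=0;m[290:]=0;m[:,:290]=0;m[:,350:]=0
    v,u=np.nonzero(m);e=v.min();A=R.from_quat(st["ee_rot"]).as_matrix()
    q=(onplane(d,[[u[v==e+4].mean(),e]],p[2]-off,st)[0]-p)*1000
    return e,np.round(A.T@q,2), np.round(q-7*A[:,0],2)
E
python3 - <<'E'
from h import *
d,st,X,hsv=snap("wrist","w3");print(st["position"],st["wrist_force"])
for m in moulds(d,st,X):print(m)
print(tip(d,st,X,.1298))
E
```

```text
clock: 11.75
position: [0.4358, 0.0085, 0.2484]
wrist_force: [0.1, -0.5, -2.1]
clock: 13.25
position: [0.4073, -0.2564, 0.2465]
wrist_force: [0.3, 0.3, -1.7]
[ 0.40732716 -0.25643543  0.24645426] [ 0.28009478  0.2722678  -1.67827556]
(array([325., 131.]), np.int32(6492), (array([ 466.7, -239.9]), array([56., 56.]), 13.4), 'wells', [(array([ 466.7, -239.9]), array([18. , 17.9]), 13.2)])
(array([435., 220.]), np.int32(5801), (array([ 433.6, -332.8]), array([58.1, 56.2]), -0.2), 'wells', [(array([ 434.7, -304.5]), array([ 2.8, 54.5]), -1.1), (array([ 433.7, -333.2]), array([17.8, 17.5]), -0.2)])
(array([224., 280.]), np.int32(5133), (array([ 342.4, -203.2]), array([56., 59.]), -21.7), 'wells', [(array([ 367.4, -216.7]), array([47.3,  2.9]), -21.7), (array([ 341.6, -203.1]), array([17.2, 17.4]), -21.3), (array([ 321.3, -223.6]), array([ 3.1, 18.4]), -21.4)])
(np.int64(233), array([  1.54,  -1.07, 129.8 ]), array([  -5.68,   -0.61, -129.79]))
```

```bash
cat >> h.py <<'E'
def rodaxis(d,st,X):
    A=R.from_quat(st["ee_rot"]).as_matrix();L=(X-st["position"])@A*1000
    out=[]
    for z in range(40,125,10):
        m=(abs(L[...,2]-z)<3)&(abs(L[...,1])<12)&(abs(L[...,0])<25)&(d["depth"]>0)
        P=L[m]
        if len(P)>10: out.append((z,len(P),round(np.percentile(P[:,0],90),1),round((P[:,1].min()+P[:,1].max())/2,1)))
    return out
E
python3 - <<'E'
from h import *
d,st,X,hsv=snap("wrist");print(st["position"],st["ee_rot"])
for o in rodaxis(d,st,X):print(o)
print(tip(d,st,X,.1298)); np.savez("w4.npz",**d)
E
```

```text
[ 0.40744047 -0.25566153  0.24659673] [ 9.87185402e-01  1.59575970e-01 -4.75217841e-04 -5.15729939e-04]
(40, 131, np.float64(4.8), np.float64(-1.2))
(50, 133, np.float64(4.4), np.float64(-1.2))
(60, 110, np.float64(4.2), np.float64(-1.2))
(70, 95, np.float64(4.0), np.float64(-1.1))
(80, 120, np.float64(3.9), np.float64(-1.1))
(90, 44, np.float64(3.6), np.float64(-0.9))
(100, 67, np.float64(3.1), np.float64(-0.8))
(110, 55, np.float64(3.1), np.float64(-1.1))
(120, 51, np.float64(2.6), np.float64(-0.8))
(np.int64(233), array([  1.54,  -1.15, 129.8 ]), array([  -5.69,   -0.52, -129.79]))
```

View pics/w3.png

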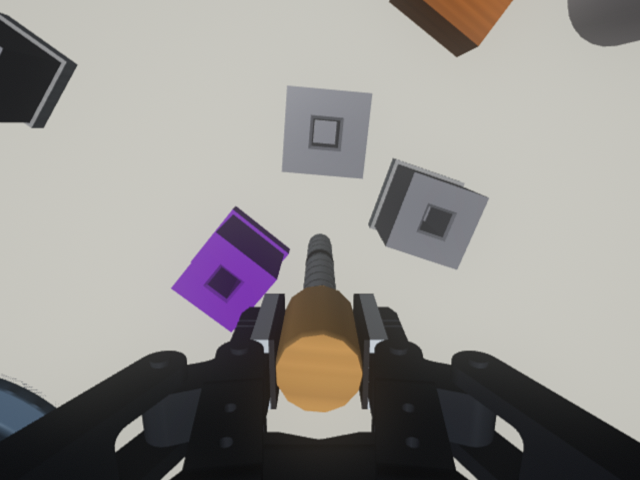

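The view shows the second mould's well at (325,131), the third at (435,220), and the rod tilted slightly in the hand. I'll straighten it by 1.6° and re-measure.

```bash
python3 -m creep '[[[0,0,0,0.08,-0.25,0,15],[0,0,0,0,0,0,15],[0,0,0,0,0,0,15]]]'
python3 - <<'E'
from h import *
d,st,X,hsv=snap("wrist");print(st["position"],st["ee_rot"])
p=st["position"];L=(X-p)*1000;t=np.array([.949,.316,0]);n=np.array([.316,-.949,0])
for z in range(40,125,20):
  m=(abs(L[...,2]+z)<3)&(abs(L@n)<12)&(abs(L@t)<25);print(z,np.percentile(L[m]@t,90))
for m in moulds(d,st,X)[:2]:print(m)
print(tip(d,st,X,.1298))
E
```

```text
clock: 13.72
position: [0.4078, -0.2553, 0.2474]
ee_rot: [0.987, 0.16, 0.014, -0.002]
wrist_force: [0.4, -0.4, -1.7]
width: 0.285
grip_force: 69.5
[ 0.40781877 -0.25531968  0.2474491 ] [ 0.98697014  0.16030997  0.01366887 -0.00195485]
40 5.755818394251
60 5.708325571325982
80 6.0089939721674686
100 5.866758693612138
120 5.856602449416611
(array([633.,  11.]), np.int32(338), (array([ 604. , -400.3]), array([21.9,  9.9]), -40.0), 'wells', [])
(array([ 6., 67.]), np.int32(416), (array([442.8, -28.8]), array([26.7, 11.5]), 8.3), 'wells', [])
(np.int64(233), array([  1.52,  -1.08, 129.89]), array([  -2.12,    0.36, -129.99]))
```

```bash
cat > ok.sh <<'E'
# prints position and force of a move; fails (stops an && chain) once the upward force exceeds 5 N
ok(){ awk '/position|wrist/{print} /wrist/{gsub(/[^-0-9. ]/,"");if($3>5)x=1} END{exit x}'; }
E
. ./ok.sh
python3 -m creep '[[[0.8,0.2,0,0,0,0,15],[0.8,0.2,0,0,0,0,15],[0.82,0.19,0,0,0,0,15],[0,0,-0.5,0,0,0,15],[0,0,-0.5,0,0,0,15],[0,0,-0.4,0,0,0,15],[0,0,-0.06,0,0,0,15],[0,0,0,0,0,0,15],[0,0,0,0,0,0,15]]]' | ok &&
python3 -m creep '[[[0,0,-0.12,0,0,0,15],[0,0,-0.12,0,0,0,15],[0,0,0,0,0,0,15]]]' | ok &&
python3 -m creep '[[[0,0,-0.2,0,0,0,15],[0,0,-0.2,0,0,0,15],[0,0,-0.2,0,0,0,15],[0,0,0,0,0,0,15]]]' | ok &&
python3 -m creep '[[[0,0,-0.1,0,0,0,15],[0,0,-0.1,0,0,0,15],[0,0,0,0,0,0,15]]]' | ok &&
python3 -m creep '[[[0,0,-0.08,0,0,0,15],[0,0,0,0,0,0,15]]]' | ok &&
python3 -m creep '[[[0,0,-0.08,0,0,0,15],[0,0,0,0,0,0,15]]]' | ok &&
python3 -m creep '[[[0,0,-0.08,0,0,0,15],[0,0,0,0,0,0,15]]]' | ok &&
python3 -m creep '[[[0,0,-0.08,0,0,0,15],[0,0,0,0,0,0,15]]]' | ok
```

```text
position: [0.4685, -0.241, 0.2113]
wrist_force: [0.4, 0.8, -0.9]
position: [0.4683, -0.2407, 0.2045]
wrist_force: [0.3, 1.0, -1.3]
position: [0.4681, -0.2407, 0.1893]
wrist_force: [0.1, 0.4, -1.7]
position: [0.4683, -0.2408, 0.1846]
wrist_force: [-0.6, 0.2, -1.8]
position: [0.4683, -0.2408, 0.1827]
wrist_force: [-0.5, 0.6, -1.3]
position: [0.4683, -0.2408, 0.1807]
wrist_force: [0.3, 0.3, -1.2]
position: [0.4683, -0.2408, 0.1787]
wrist_force: [0.0, -0.7, -2.0]
position: [0.4683, -0.2408, 0.1767]
wrist_force: [0.1, 0.5, -1.4]
```

```bash
. ./ok.sh
python3 -m creep '[[[0,0,-0.08,0,0,0,15],[0,0,0,0,0,0,15]]]' | ok &&
python3 -m creep '[[[0,0,-0.08,0,0,0,15],[0,0,0,0,0,0,15]]]' | ok &&
python3 -m creep '[[[0,0,-0.08,0,0,0,15],[0,0,0,0,0,0,15]]]' | ok &&
python3 -m creep '[[[0,0,-0.08,0,0,0,15],[0,0,0,0,0,0,15]]]' | ok &&
python3 -m creep '[[[0,0,-0.08,0,0,0,15],[0,0,0,0,0,0,15]]]' | ok &&
python3 -m creep '[[[0,0,-0.08,0,0,0,15],[0,0,0,0,0,0,15]]]' | ok &&
python3 -m creep '[[[0,0,-0.08,0,0,0,15],[0,0,0,0,0,0,15]]]' | ok &&
python3 -m creep '[[[0,0,-0.08,0,0,0,15],[0,0,0,0,0,0,15]]]' | ok &&
python3 -m creep '[[[0,0,-0.08,0,0,0,15],[0,0,0,0,0,0,15]]]' | ok &&
python3 -m creep '[[[0,0,-0.08,0,0,0,15],[0,0,0,0,0,0,15]]]' | ok &&
python3 -m creep '[[[0,0,-0.08,0,0,0,15],[0,0,0,0,0,0,15]]]' | ok
python3 -m creep '[[[0,0,0,0,0,0,15],[0,0,0,0,0,0,15]]]' | ok
```

```text
position: [0.4683, -0.2408, 0.1746]
wrist_force: [-0.3, 0.1, -1.2]
position: [0.4683, -0.2408, 0.1726]
wrist_force: [-0.2, -0.0, -0.9]
position: [0.4683, -0.2408, 0.1706]
wrist_force: [0.4, 0.0, -1.7]
position: [0.4683, -0.2408, 0.1687]
wrist_force: [-0.1, 0.1, -1.9]
position: [0.4683, -0.2408, 0.1666]
wrist_force: [0.4, -0.2, -1.6]
position: [0.4683, -0.2408, 0.1646]
wrist_force: [0.0, -0.5, -2.8]
position: [0.4683, -0.2408, 0.1626]
wrist_force: [0.6, 0.9, -1.2]
position: [0.4683, -0.2408, 0.1606]
wrist_force: [-0.1, -0.0, -1.4]
position: [0.4683, -0.2408, 0.1586]
wrist_force: [-0.2, 1.3, -2.1]
position: [0.4683, -0.2408, 0.1566]
wrist_force: [-0.2, 0.3, -1.5]
position: [0.4683, -0.2408, 0.1546]
wrist_force: [0.3, -0.6, -1.4]
position: [0.4684, -0.2408, 0.1548]
wrist_force: [-0.5, -0.4, -1.6]
```

```bash
. ./ok.sh
python3 -m creep '[[[0,0,-0.08,0,0,0,15],[0,0,0,0,0,0,15]]]' | ok &&
python3 -m creep '[[[0,0,-0.08,0,0,0,15],[0,0,0,0,0,0,15]]]' | ok &&
python3 -m creep '[[[0,0,-0.08,0,0,0,15],[0,0,0,0,0,0,15]]]' | ok &&
python3 -m creep '[[[0,0,-0.08,0,0,0,15],[0,0,0,0,0,0,15]]]' | ok &&
python3 -m creep '[[[0,0,-0.08,0,0,0,15],[0,0,0,0,0,0,15]]]' | ok
python3 -m creep '[[[0,0,0,0,0,0,15],[0,0,0,0,0,0,15]]]' | ok
```

```text
position: [0.4683, -0.2407, 0.1526]
wrist_force: [-0.3, -0.5, -1.6]
position: [0.4683, -0.2408, 0.1506]
wrist_force: [0.4, -0.1, -0.2]
position: [0.4683, -0.2408, 0.1487]
wrist_force: [-0.8, 0.3, -1.8]
position: [0.4691, -0.241, 0.1481]
wrist_force: [-2.3, 1.1, 16.3]
position: [0.4691, -0.2411, 0.1481]
wrist_force: [-2.5, 2.6, 16.6]
```

Contact at TCP z ≈ 0.148 gives a depth of about 61 mm: deep. Next mould.

```bash
. ./ok.sh
python3 -m creep '[[[0,0,0.2,0,0,0,15],[0,0,0.3,0,0,0,15],[0,0,0.6,0,0,0,15],[0,0,0.8,0,0,0,15],[0,0,0.8,0,0,0,15],[0,0,0.8,0,0,0,15],[0,0,0.5,0,0,0,15],[0,0,0,0,0,0,15]]]'| ok
python3 -m creep '[[[-0.74,-0.88,0,0,0,0,15],[-0.74,-0.88,0,0,0,0,15],[-0.74,-0.88,0,0,0,0,15],[-0.74,-0.88,0,0,0,0,15],[-0.74,-0.88,0,0,0,0,15],[0,0,0,0,0,0,15],[0,0,0,0,0,0,15],[0,0,0,0,0,0,15]]]'| ok
cat >> h.py <<'E'
def vert(st,X):
    L=(X-st["position"])*1000;t=R.from_quat(st["ee_rot"]).as_matrix()[:,0].copy();t[2]=0;t/=np.linalg.norm(t);n=np.array([t[1],-t[0],0]);o=[]
    for z in range(40,125,20):
        m=(abs(L[...,2]+z)<3)&(abs(L@n)<12)&(abs(L@t)<25);P=L[m];o.append((z,np.round(np.percentile(P@t,90),1),np.round(((P@n).min()+(P@n).max())/2,1)))
    return t.round(3),o
E
python3 - <<'E'
from h import *
d,st,X,hsv=snap("wrist","w5");print(st["position"],st["wrist_force"])
for m in moulds(d,st,X,1500):print(m)
print(vert(st,X),tip(d,st,X,.1298))
E
```

```text
position: [0.4688, -0.241, 0.2477]
wrist_force: [0.9, -0.5, -2.5]
position: [0.3763, -0.3502, 0.2466]
wrist_force: [-0.2, -0.3, -1.2]
[ 0.37627797 -0.35020477  0.24657495] [-0.22707684 -0.34394802 -1.24736913]
(array([197.,  32.]), np.int32(4882), (array([ 476.1, -232.4]), array([42.3, 57.9]), 6.4), 'wells', [(array([ 483.3, -230.7]), array([19.6, 21. ]), 6.9), (array([ 464.8, -245.4]), array([33.1, 68.1]), 44.7)])
(array([324., 142.]), np.int32(6290), (array([ 433.4, -333.7]), array([56., 56.]), -0.2), 'wells', [(array([ 433.3, -333.6]), array([18. , 17.9]), 0.2)])
(array([108., 208.]), np.int32(6213), (array([ 342.1, -204. ]), array([57.6, 59.1]), -21.7), 'wells', [(array([ 351.3, -222.7]), array([74.9, 38.3]), 24.9), (array([ 341.4, -203.7]), array([18. , 17.7]), -21.5)])
(array([0.948, 0.317, 0.   ]), [(40, np.float64(5.8), np.float64(-1.4)), (60, np.float64(5.8), np.float64(-1.2)), (80, np.float64(6.0), np.float64(-1.1)), (100, np.float64(5.8), np.float64(-1.4)), (120, np.float64(5.9), np.float64(-1.1))]) (np.int64(233), array([  1.52,  -1.08, 129.89]), array([  -2.17,    0.42, -129.99]))
```

```bash
. ./ok.sh
python3 -m creep '[[[0.8,0.22,0,0,0,0,15],[0.8,0.22,0,0,0,0,15],[0.75,0.2,0,0,0,0,15],[0,0,-0.5,0,0,0,15],[0,0,-0.5,0,0,0,15],[0,0,-0.43,0,0,0,15],[0,0,0,0,0,0,15],[0,0,0,0,0,0,15]]]' | ok &&
python3 -m creep '[[[0,0,-0.12,0,0,0,15],[0,0,-0.12,0,0,0,15],[0,0,0,0,0,0,15]]]' | ok &&
python3 -m creep '[[[0,0,-0.2,0,0,0,15],[0,0,-0.2,0,0,0,15],[0,0,-0.2,0,0,0,15],[0,0,0,0,0,0,15]]]' | ok &&
python3 -m creep '[[[0,0,-0.1,0,0,0,15],[0,0,-0.1,0,0,0,15],[0,0,0,0,0,0,15]]]' | ok &&
python3 -m creep '[[[0,0,-0.08,0,0,0,15],[0,0,0,0,0,0,15]]]' | ok &&
python3 -m creep '[[[0,0,-0.08,0,0,0,15],[0,0,0,0,0,0,15]]]' | ok &&
python3 -m creep '[[[0,0,-0.08,0,0,0,15],[0,0,0,0,0,0,15]]]' | ok &&
python3 -m creep '[[[0,0,-0.08,0,0,0,15],[0,0,0,0,0,0,15]]]' | ok &&
python3 -m creep '[[[0,0,-0.08,0,0,0,15],[0,0,0,0,0,0,15]]]' | ok &&
python3 -m creep '[[[0,0,-0.08,0,0,0,15],[0,0,0,0,0,0,15]]]' | ok &&
python3 -m creep '[[[0,0,-0.08,0,0,0,15],[0,0,0,0,0,0,15]]]' | ok &&
python3 -m creep '[[[0,0,-0.08,0,0,0,15],[0,0,0,0,0,0,15]]]' | ok &&
python3 -m creep '[[[0,0,-0.08,0,0,0,15],[0,0,0,0,0,0,15]]]' | ok &&
python3 -m creep '[[[0,0,-0.08,0,0,0,15],[0,0,0,0,0,0,15]]]' | ok &&
python3 -m creep '[[[0,0,-0.08,0,0,0,15],[0,0,0,0,0,0,15]]]' | ok &&
python3 -m creep '[[[0,0,-0.08,0,0,0,15],[0,0,0,0,0,0,15]]]' | ok
python3 -m creep '[[[0,0,0,0,0,0,15],[0,0,0,0,0,0,15]]]' | ok
```

```text
position: [0.4345, -0.335, 0.2114]
wrist_force: [0.1, -0.4, -1.0]
position: [0.4345, -0.3348, 0.2048]
wrist_force: [-0.3, -1.0, -1.8]
position: [0.4344, -0.3347, 0.1896]
wrist_force: [-0.2, 0.4, -1.3]
position: [0.4346, -0.3348, 0.1849]
wrist_force: [0.7, -0.6, -1.6]
position: [0.4346, -0.3348, 0.1829]
wrist_force: [-0.1, 0.7, -2.7]
position: [0.4346, -0.3348, 0.1809]
wrist_force: [-0.1, 0.1, -1.4]
position: [0.4346, -0.3348, 0.1789]
wrist_force: [-0.4, 0.4, -1.7]
position: [0.4345, -0.3348, 0.1769]
wrist_force: [1.1, -0.4, -1.9]
position: [0.4346, -0.3347, 0.1749]
wrist_force: [-0.2, 0.7, -0.6]
position: [0.4346, -0.3348, 0.1729]
wrist_force: [-0.1, -0.0, -1.0]
position: [0.4346, -0.3348, 0.1709]
wrist_force: [-0.1, 0.1, -1.1]
position: [0.4346, -0.3348, 0.1689]
wrist_force: [-0.2, 0.7, -1.5]
position: [0.4346, -0.3348, 0.1669]
wrist_force: [-0.0, 0.1, -2.4]
position: [0.4345, -0.3348, 0.1649]
wrist_force: [-0.4, -0.1, -2.0]
position: [0.4346, -0.3348, 0.1629]
wrist_force: [0.5, -1.1, -1.9]
position: [0.4346, -0.3348, 0.1609]
wrist_force: [-0.6, -0.0, -1.4]
position: [0.4346, -0.3348, 0.1611]
wrist_force: [0.7, -0.4, -0.9]
```

```bash
. ./ok.sh
python3 -m creep '[[[0,0,-0.08,0,0,0,15],[0,0,0,0,0,0,15]]]' | ok &&
python3 -m creep '[[[0,0,-0.08,0,0,0,15],[0,0,0,0,0,0,15]]]' | ok &&
python3 -m creep '[[[0,0,-0.08,0,0,0,15],[0,0,0,0,0,0,15]]]' | ok &&
python3 -m creep '[[[0,0,-0.08,0,0,0,15],[0,0,0,0,0,0,15]]]' | ok &&
python3 -m creep '[[[0,0,-0.08,0,0,0,15],[0,0,0,0,0,0,15]]]' | ok &&
python3 -m creep '[[[0,0,-0.08,0,0,0,15],[0,0,0,0,0,0,15]]]' | ok &&
python3 -m creep '[[[0,0,-0.08,0,0,0,15],[0,0,0,0,0,0,15]]]' | ok
python3 -m creep '[[[0,0,0,0,0,0,15],[0,0,0,0,0,0,15]]]' | ok
```

```text
position: [0.4345, -0.3348, 0.1588]
wrist_force: [0.4, -0.1, -1.0]
position: [0.4346, -0.3347, 0.1569]
wrist_force: [-0.0, 0.3, -0.9]
position: [0.4346, -0.3348, 0.1549]
wrist_force: [0.2, -0.3, -1.1]
position: [0.4353, -0.3351, 0.1546]
wrist_force: [-2.3, 3.8, 19.4]
position: [0.4353, -0.3351, 0.1547]
wrist_force: [-2.8, 2.9, 20.0]
```

Depth is about 55 mm: deep. Now back to the stand.

```bash
. ./ok.sh
python3 -m creep '[[[0,0,0.2,0,0,0,15],[0,0,0.3,0,0,0,15],[0,0,0.6,0,0,0,15],[0,0,0.8,0,0,0,15],[0,0,0.8,0,0,0,15],[0,0,0.8,0,0,0,15],[0,0,0.2,0,0,0,15],[0,0,0,0,0,0,15]]]'| ok
python3 -m creep '[[[0.86,0.14,0,0,0,0,15],[0.86,0.14,0,0,0,0,15],[0.86,0.14,0,0,0,0,15],[0.86,0.14,0,0,0,0,15],[0.86,0.14,0,0,0,0,15],[0,0,0,0,0,0,15],[0,0,0,0,0,0,15],[0,0,0,0,0,0,15]]]'| ok
python3 - <<'E'
from h import *
d,st,X,hsv=snap("wrist","w6");print(st["position"],st["wrist_force"])
Z=X[...,2]
for b,c,a in blobs(abs(Z-.05)<.006,1500):
  v,u=np.nonzero(b);print(c,a,rect(onplane(d,np.c_[u,v],.05,st)))
  g=cv2.cvtColor(d["image"],cv2.COLOR_RGB2GRAY);f=np.zeros(b.shape,np.uint8);cv2.fillConvexPoly(f,cv2.convexHull(np.c_[u,v].astype(np.int32)),1)
  for q,c,a in blobs((f>0)&~b,40): print(" hole",c,a,rect(onplane(d,np.argwhere(q)[:,::-1],.05,st)))
  for q,c,a in blobs((f>0)&(g<.5*np.median(g[b])),40): print(" dark",c,a,rect(onplane(d,np.argwhere(q)[:,::-1],.05,st)))
print(vert(st,X),tip(d,st,X,.1298))
E
```

```text
position: [0.4347, -0.3349, 0.2456]
wrist_force: [-0.2, -0.1, -1.1]
position: [0.5415, -0.3175, 0.2455]
wrist_force: [0.3, -0.5, -1.4]
[ 0.54152326 -0.31751574  0.2455182 ] [ 0.28609419 -0.51572458 -1.41896902]
[323. 139.] 8519 (array([ 599.9, -300.1]), array([70., 70.]), -17.1)
 hole [323. 140.] 581 (array([ 599.8, -300.2]), array([18.1, 17.5]), -17.4)
(array([0.949, 0.316, 0.   ]), [(40, np.float64(5.8), np.float64(-1.4)), (60, np.float64(5.8), np.float64(-1.1)), (80, np.float64(6.0), np.float64(-1.1)), (100, np.float64(5.9), np.float64(-1.4)), (120, np.float64(5.8), np.float64(-1.1))]) (np.int64(233), array([  1.51,  -1.08, 129.89]), array([  -2.17,    0.38, -129.99]))
```

View pics/w6.png

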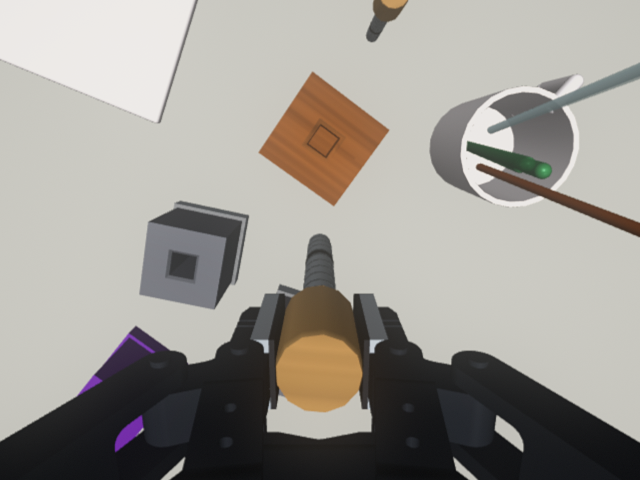

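The stand's hole is clear at (323,140). I'll insert the rod.

```bash
. ./ok.sh
python3 -m creep '[[[0.8,0.22,0,0,0,0,15],[0.8,0.22,0,0,0,0,15],[0.8,0.23,0,0,0,0,15],[0,0,-0.8,0,0,0,15],[0,0,-0.8,0,0,0,15],[0,0,-0.7,0,0,0,15],[0,0,-0.2,0,0,0,15],[0,0,0,0,0,0,15],[0,0,0,0,0,0,15]]]' | ok &&
python3 -m creep '[[[0,0,-0.12,0,0,0,15],[0,0,-0.12,0,0,0,15],[0,0,0,0,0,0,15]]]' | ok &&
python3 -m creep '[[[0,0,-0.2,0,0,0,15],[0,0,-0.2,0,0,0,15],[0,0,0,0,0,0,15]]]' | ok &&
python3 -m creep '[[[0,0,-0.2,0,0,0,15],[0,0,-0.2,0,0,0,15],[0,0,-0.2,0,0,0,15],[0,0,0,0,0,0,15]]]' | ok &&
python3 -m creep '[[[0,0,-0.2,0,0,0,15],[0,0,-0.2,0,0,0,15],[0,0,0,0,0,0,15]]]' | ok &&
python3 -m creep '[[[0,0,-0.1,0,0,0,15],[0,0,0,0,0,0,15]]]' | ok &&
python3 -m creep '[[[0,0,-0.08,0,0,0,15],[0,0,0,0,0,0,15]]]' | ok &&
python3 -m creep '[[[0,0,-0.06,0,0,0,15],[0,0,0,0,0,0,15]]]' | ok
```

```text
position: [0.6024, -0.3008, 0.184]
wrist_force: [0.2, 0.4, -1.6]
position: [0.602, -0.3005, 0.1767]
wrist_force: [-0.5, 0.6, -0.6]
position: [0.6019, -0.3004, 0.1664]
wrist_force: [-0.8, -0.4, -2.0]
position: [0.6019, -0.3005, 0.1515]
wrist_force: [0.6, 0.1, -1.6]
position: [0.6018, -0.3005, 0.1415]
wrist_force: [-0.2, -0.1, -1.9]
position: [0.6021, -0.3005, 0.1394]
wrist_force: [-0.3, 1.8, -2.1]
position: [0.6021, -0.3005, 0.1374]
wrist_force: [-0.2, 0.2, -0.9]
position: [0.6021, -0.3005, 0.1359]
wrist_force: [0.5, -0.6, -1.7]
```

```bash
. ./ok.sh
python3 -m creep '[[[0,0,0,0,0,0,40],[0,0,0,0,0,0,60],[0,0,0,0,0,0,60],[0,0,0,0,0,0,60],[0,0,0.2,0,0,0,60],[0,0,0.6,0,0,0,60],[0,0,0.9,0,0,0,60],[0,0,0.9,0,0,0,60],[0,0,0.9,0,0,0,60],[0,0,0.9,-0.08,0.25,0,60]]]' 
python3 -m creep '[[[-1,0.8,0,0,0,0,85],[-1,0.8,0,0,0,0,85],[-1,0.8,0,0,0,0.9,85],[-1,0.8,0,0,0,0.9,85],[-0.9,0.8,0,0,0,0.9,85],[-0.9,0.8,0,0,0,0.9,85],[-0.9,0.8,0,0,0,0.9,85],[-0.9,0.8,0,0,0,0.9,85],[-0.9,0.8,0,0,0,0.9,85],[-0.9,0.8,0,0,0,0.9,85],[0,0.8,0,0,0,0.9,85],[0,0.8,0,0,0,0.9,85]]]' 
python3 - <<'E'
from h import *
d,st,X,hsv=snap("top","t2");Z=X[...,2];print(st["position"],st["joints"])
for b,c,a in blobs((Z>.07)&(Z<.092),250): print(c,a,rect(X[b]),np.median(hsv[b],0))
m=(Z>.15)&(Z<.17);m[:,:430]=0;m[:,480:]=0
for b,c,a in blobs(m,20): print("rod",c,a,rect(X[b]),Z[b].mean())
E
```

```text
clock: 37.0
position: [0.6019, -0.3008, 0.2485]
ee_rot: [0.987, 0.16, 0.0, 0.001]
wrist_force: [1.3, -0.0, 0.2]
width: 0.705
grip_force: 0.0
clock: 38.5
position: [0.3672, -0.06, 0.2474]
ee_rot: [0.806, 0.592, 0.001, 0.001]
wrist_force: [-0.4, -0.5, 0.2]
width: 0.998
grip_force: 0.0
[ 0.36719621 -0.06003403  0.2474056 ] [-1.62063201e-01 -5.21991088e-02 -3.20187174e-01  1.30082731e+00
  4.87623374e-06  1.71237223e+00]
[501. 204.] 372 (array([ 637. , -421.1]), array([76.4, 77.1]), 15.5) [15.  12.  84.5]
[130. 261.] 462 (array([521.4, 336.8]), array([117.5, 309.7]), 20.3) [ 17. 117.  51.]
[463. 295.] 646 (array([ 435. , -331.8]), array([57.9, 56.4]), -0.6) [120.  18.  84.]
[629. 459.] 251 (array([ 107.3, -661.8]), array([26.2, 77.1]), -20.2) [111.  37.  37.]
rod [454. 212.] 123 (array([ 601.9, -298.5]), array([23.8, 24.2]), 14.0) 0.15805286523724008
```

```bash
python3 - <<'E'
from h import *
d,st,X,hsv=snap("wrist");print(st["position"],st["ee_rot"])
for m in moulds(d,st,X,800):print(m)
E
```

```text
[ 0.36716984 -0.05855088  0.24736763] [8.04305349e-01 5.94215472e-01 8.78954573e-04 3.25807468e-04]
(array([386., 100.]), np.int32(6901), (array([433. ,   7.8]), array([56. , 56.4]), -17.8), 'wells', [(array([404.5,  11.2]), array([43.7,  0.7]), -16.2), (array([433.3,   7.7]), array([17.6, 17.6]), -17.0)])
(array([341., 397.]), np.int32(4281), (array([ 341.8, -200.1]), array([61.4, 56.3]), -21.6), 'wells', [(array([ 341.5, -201.7]), array([16.4, 17. ]), -22.1)])
```

```bash

python3 -m creep '[[[0.9,0.9,0,0,0,0,85],[0.9,0.9,0,0,0,0,85],[0.9,0.88,0,0,0,0,85],[0,0,-0.9,0,0,0,85],[0,0,-0.9,0,0,0,85],[0,0,-0.9,0,0,0,85],[0,0,-0.9,0,0,0,85],[0,0,-0.9,0,0,0,85],[0,0,-0.9,0,0,0,85],[0,0,-0.9,0,0,0,85],[0,0,-0.9,0,0,0,85],[0,0,-0.5,0,0,0,85]]]'
python3 -m creep '[[[0,0,0,0,0,0,85],[0,0,0,0,0,0,45],[0,0,0,0,0,0,45],[0,0,0,0,0,0,45],[0,0,0,0,0,0,45],[0,0,0,0,0,0,45],[0,0,0,0,0,0,45]]]' 70
```

```text
clock: 40.1
position: [0.4348, 0.0059, 0.0532]
ee_rot: [0.807, 0.59, -0.0, -0.0]
wrist_force: [-0.1, 0.2, -0.4]
width: 0.996
grip_force: 0.0
clock: 40.98
position: [0.4351, 0.0064, 0.0545]
ee_rot: [0.807, 0.591, 0.001, 0.0]
wrist_force: [-3.3, -1.2, 8.2]
width: 0.649
grip_force: 73.4
```

```bash

python3 -m creep '[[[0,0,0.4,0,0,0,45],[0,0,1,0,0,0,45],[0,0,1,0,0,0,45],[0.9,-0.14,0,0,0,0,45],[0.9,-0.14,0,0,0,0,45],[0.9,-0.14,0,0,0,0,45],[0.9,-0.14,0,0,0,0,45],[0.9,-0.14,0,0,0,0,45],[0.9,-0.14,0,0,0,0,45],[0.9,-0.14,0,0,0,0,45],[0.9,-0.14,0,0,0,0,45],[0.9,-0.14,0,0,0,0,45]]]'
python3 -m creep '[[[0,0,0,0,0,0,45],[0,0,-0.6,0,0,0,45],[0,0,-0.6,0,0,0,45],[0,0,-0.4,0,0,0,45],[0,0,-0.2,0,0,0,45],[0,0,0,0,0,0,45]]]'
python3 -c "
from cell import *;s=read_state();print(s['position'],s['wrist_force'],s['joints'])"
```

```text
clock: 42.48
position: [0.6375, -0.0252, 0.1138]
ee_rot: [0.807, 0.591, -0.0, -0.0]
wrist_force: [0.8, -0.0, -6.6]
width: 0.647
grip_force: 77.3
clock: 43.22
position: [0.6369, -0.025, 0.0683]
ee_rot: [0.807, 0.591, -0.0, -0.0]
wrist_force: [0.2, 1.0, -6.8]
width: 0.649
grip_force: 78.4
[ 0.63691209 -0.02503418  0.06829607] [ 0.18979827  0.99017035 -6.82860619] [-3.92781512e-02  5.76502606e-01  4.68524524e-02  1.04162735e+00
 -1.51744535e-05  1.83798521e+00]
```

```bash
. ./ok.sh
python3 -m creep '[[[0,0,-0.08,0,0,0,45],[0,0,-0.08,0,0,0,45],[0,0,0,0,0,0,45]]]' | ok
python3 -m creep '[[[0,0,-0.06,0,0,0,45],[0,0,0,0,0,0,45]]]' | ok
python3 -m creep '[[[0,0,-0.04,0,0,0,45],[0,0,0,0,0,0,45]]]' | ok
```

```text
position: [0.6371, -0.0251, 0.0645]
wrist_force: [-0.2, 0.7, -6.2]
position: [0.6371, -0.0251, 0.0629]
wrist_force: [-0.0, -1.0, -6.4]
position: [0.6372, -0.0251, 0.0626]
wrist_force: [-4.5, 0.6, 2.1]
```

```bash

python3 -m creep '[[[0,0,0,0,0,0,70],[0,0,0,0,0,0,75],[0,0,0,0,0,0,75],[0,0,0.4,0,0,0,75],[0,0,0.9,0,0,0,75],[0,0,0.9,0,0,0,75],[0,0,0.9,0,0,0,75],[0,0,0.9,0,0,0,85],[0,0,0.9,0,0,0,85],[0,0,0.9,0,0,0,85],[0,0,0.9,0,0,0,85],[0,0,0.7,0,0,0,85]]]'
python3 -m creep '[[[-0.52,-0.91,0,0,0,0.42,85],[-0.52,-0.91,0,0,0,0.42,85],[-0.52,-0.91,0,0,0,0.42,85],[-0.52,-0.91,0,0,0,0.42,85],[-0.52,-0.91,0,0,0,0.42,85],[-0.52,-0.91,0,0,0,0.42,85],[-0.52,-0.91,0,0,0,0.42,85],[-0.52,-0.91,0,0,0,0.42,85],[-0.52,-0.91,0,0,0,0.42,85],[-0.52,-0.91,0,0,0,0.42,85],[-0.52,-0.91,0,0,0,0.42,85],[-0.52,-0.91,0,0,0,0.42,85]]]'
python3 -m creep '[[[0,0,0,0,0,0,85],[0,0,0,0,0,0,85]]]'
cat > see.py <<'E'
from h import *
d,st,X,hsv=snap("wrist");q=st["ee_rot"];print(st["position"],"ty heading",2*np.degrees(np.arctan2(q[1],q[0]))-90)
for m in moulds(d,st,X,800):print(m)
d,st,X,hsv=snap("top");Z=X[...,2]
for b,c,a in blobs((Z>.068)&(Z<.095),250): print("top",c,a,rect(X[b]),np.median(hsv[b],0))
E
python3 see.py
```

```text
clock: 45.6
position: [0.6372, -0.0251, 0.2489]
ee_rot: [0.807, 0.591, 0.001, 0.0]
wrist_force: [-0.2, 0.5, -0.0]
width: 0.997
grip_force: 0.0
clock: 47.1
position: [0.4807, -0.2988, 0.2479]
ee_rot: [0.624, 0.781, 0.0, 0.0]
wrist_force: [0.4, -0.2, 0.0]
width: 0.996
grip_force: 0.0
clock: 47.35
position: [0.4814, -0.2978, 0.2475]
ee_rot: [0.625, 0.781, 0.0, 0.0]
wrist_force: [0.3, 0.9, -0.1]
width: 0.995
grip_force: 0.0
[ 0.48135186 -0.29781368  0.24753214] ty heading 12.640831570676468
(array([140.,  41.]), np.int32(7064), (array([ 342. , -203.2]), array([56. , 59.1]), -21.6), 'wells', [(array([ 341.6, -202.8]), array([18.1, 18.1]), -21.6), (array([ 368.5, -213.5]), array([54.1,  2.7]), -21.6)])
(array([345., 129.]), np.int32(6479), (array([ 483.3, -230.5]), array([56., 56.]), 6.3), 'wells', [(array([ 483.7, -230.4]), array([17.7, 18.2]), 6.4)])
(array([245., 255.]), np.int32(5374), (array([ 433.1, -332.6]), array([58.3, 56.1]), -0.2), 'wells', [(array([ 434.4, -304.4]), array([ 2.3, 53.5]), -0.4), (array([ 433.4, -333.1]), array([17.7, 17.7]), -0.2)])
top [322. 202.] 634 (array([637.3, -22.5]), array([56.6, 56.7]), -17.3) [123.5  16.   94. ]
top [137. 258.] 721 (array([525.6, 335.8]), array([127.3, 316.2]), 22.0) [ 17. 116.  65.]
top [415. 271.] 630 (array([ 485.3, -228.7]), array([56.9, 57.2]), 5.7) [120.  17.  89.]
top [400. 335.] 465 (array([ 344.8, -195.1]), array([45., 56.]), -22.4) [138. 175. 120.]
top [630. 460.] 286 (array([ 106.3, -661.4]), array([28.4, 78.9]), -19.2) [110.5  35.   39. ]
```

Mould b was knocked to (483.5, -230.4). I'll grasp it there.

```bash

python3 -m creep '[[[0.04,0.92,0,0,0,-0.53,85],[0.04,0.92,0,0,0,-0.53,85],[0.04,0.9,0,0,0,0,85],[0,0,-0.9,0,0,0,85],[0,0,-0.9,0,0,0,85],[0,0,-0.9,0,0,0,85],[0,0,-0.9,0,0,0,85],[0,0,-0.9,0,0,0,85],[0,0,-0.9,0,0,0,85],[0,0,-0.9,0,0,0,85],[0,0,-0.9,0,0,0,85],[0,0,-0.5,0,0,0,85]]]'
python3 -m creep '[[[0,0,0,0,0,0,85],[0,0,0,0,0,0,45],[0,0,0,0,0,0,45],[0,0,0,0,0,0,45],[0,0,0,0,0,0,45],[0,0,0,0,0,0,45],[0,0,0,0,0,0,45]]]' 70
python3 - <<'E'
from h import *
T=dict(np.load("top0.npz"));X=cloud(T);Z=X[...,2];u=np.indices(Z.shape)[1]
# case front wall/side walls rim: 92..99mm, exclude lid
m=(Z>.088)&(Z<.103)&(u<245)&(u>85)&(X[...,0]<.53)
for b,c,a in blobs(m,80): print("rim",c,a,rect(X[b]))
f=(Z<.016)&(Z>.004)&(u<245)&(u>85)
for b,c,a in blobs(f,400): print("floor",c,a,rect(X[b]))
E
```

```text
clock: 48.95
position: [0.484, -0.2289, 0.0537]
ee_rot: [0.667, 0.745, -0.0, -0.0]
wrist_force: [-0.1, 0.1, -0.1]
width: 0.994
grip_force: 0.0
clock: 49.82
position: [0.4847, -0.2298, 0.0557]
ee_rot: [0.667, 0.745, 0.0, 0.001]
wrist_force: [-1.4, 0.8, 7.4]
width: 0.647
grip_force: 75.9
rim [169. 286.] 1303 (array([459.2, 315.4]), array([309.2, 147.1]), -1.2)
floor [138. 130.] 3964 (array([848.2, 389.3]), array([200.7, 355.3]), 6.9)
floor [172. 279.] 6277 (array([468.3, 323.7]), array([269.8, 128.1]), -4.3)
```

```bash

python3 -m creep '[[[0,0,0.4,0,0,0,45],[0,0,0.9,0,0,0,45],[0,0,0.9,0,0,0,45],[-0.04,0.8,0.5,0,0,-0.3,45],[-0.04,0.92,0.5,0,0,-0.3,45],[-0.04,0.92,0.5,0,0,-0.3,45],[-0.04,0.92,0.5,0,0,-0.3,45],[-0.04,0.92,0.5,0,0,-0.3,45],[-0.04,0.92,0.5,0,0,-0.3,45],[-0.04,0.92,0.5,0,0,0,45],[-0.04,0.92,0.5,0,0,0,45],[-0.04,0.92,0.5,0,0,0,45]]]'
python3 -m creep '[[[-0.04,0.92,0.5,0,0,0,45],[-0.04,0.92,0.3,0,0,0,45],[-0.04,0.92,0.3,0,0,0,45],[-0.04,0.92,0,0,0,0,45],[-0.04,0.92,0,0,0,0,45],[-0.04,0.92,0,0,0,0,45],[-0.04,0.92,0,0,0,0,45],[-0.04,0.92,0,0,0,0,45],[0,0,0,0,0,0,45],[0,0,0,0,0,0,45],[0,0,0,0,0,0,45]]]'
python3 - <<'E'
from h import *
d,st,X,hsv=snap("wrist","w7");q=st["ee_rot"];print(st["position"],"ty heading",2*np.degrees(np.arctan2(q[1],q[0]))-90,st["joints"])
np.savez("w7.npz",**d);import pickle;pickle.dump(st,open("w7.pkl","wb"))
Z=X[...,2]
for lo,hi in((.088,.1),(.002,.014)):
  for b,c,a in blobs((Z>lo)&(Z<hi),400): print(lo,c,a,rect(X[b]),np.median(hsv[b],0))
E
```

```text
clock: 51.32
position: [0.4746, -0.0248, 0.2228]
ee_rot: [0.734, 0.679, -0.0, -0.0]
wrist_force: [0.2, 0.2, -8.2]
width: 0.651
grip_force: 77.1
clock: 52.7
position: [0.4671, 0.1579, 0.2497]
ee_rot: [0.734, 0.679, -0.0, 0.0]
wrist_force: [-0.1, 0.1, -9.8]
width: 0.644
grip_force: 77.0
[0.46708924 0.15786315 0.24969773] ty heading -4.521466953565579 [ 3.26005715e-01  1.97925793e-01 -4.20580881e-02  1.33090331e+00
 -1.40672944e-04  1.97571653e+00]
0.088 [302. 125.] 8565 (array([458. , 231.8]), array([137.3, 148.7]), -4.2) [ 18. 110. 226.]
0.002 [301.  94.] 30729 (array([457.8, 246.3]), array([151.1, 130.8]), -4.1) [ 18. 116. 218.]
0.002 [509. 310.] 9649 (array([636.2,  35.4]), array([ 84.5, 162.1]), -29.8) [ 18.   3. 251.]
0.002 [  4. 394.] 411 (array([136.9,  -5.3]), array([50.9,  6.4]), -7.1) [105.  65.  61.]
0.002 [500. 466.] 1017 (array([ 639.7, -129.9]), array([45.6, 47.9]), -2.2) [ 10.   3. 250.]
```

View pics/w7.png

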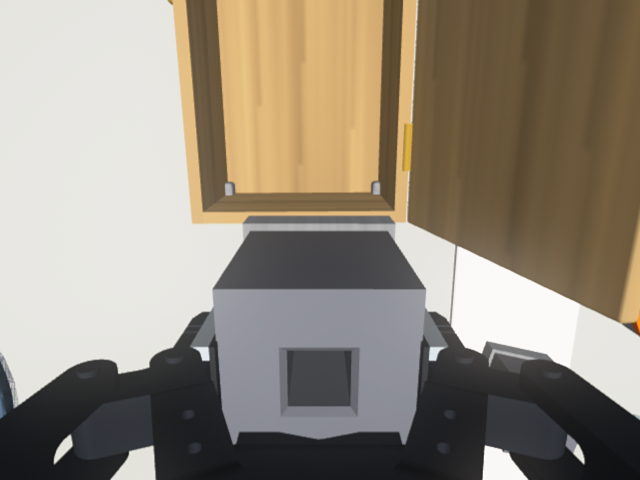

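The case's near rim corners are at about (193,221) and (406,221), with the mould held square below.

```bash
python3 - <<'E'
from h import *
import pickle
d=dict(np.load("w7.npz"));st=pickle.load(open("w7.pkl","rb"));X=cloud(d,st);Z=X[...,2]
b=[b for b,c,a in blobs((Z>.088)&(Z<.1),400)][0];v,u=np.nonzero(b)
P=onplane(d,np.c_[u,v],.094,st);r=cv2.minAreaRect((P[:,:2]*1000).astype(np.float32));B=cv2.boxPoints(r);print(B)
ax=np.radians(-4.2);e=np.array([np.cos(ax),np.sin(ax)]);n=np.array([-e[1],e[0]])
lo=(P[:,:2]*1000@n).min();k=P[:,:2]*1000@e; sel=(P[:,:2]*1000@n)<lo+100
print("x-range in case frame",k[sel].min(),k[sel].max(),"near edge",lo)
c=(k[sel].min()+k[sel].max())/2*e+(lo+150)*n;print("case centre",c)
for s in(-72,72): print(s,c+s*n)
print("floor studs",onplane(d,[[230,188],[376,188]],.03,st),[X[188,230],X[188,376]])
m=(X[...,2]>.14)&(X[...,2]<.2)&(np.indices(Z.shape)[1]<430)&(np.indices(Z.shape)[0]>225)
A=R.from_quat(st["ee_rot"]).as_matrix();L=(X[m]-st["position"])@A*1000
print("held: tool x,y,z ranges",np.percentile(L,[1,99],axis=0))
t=(X[...,2]>st["position"][2]+.015)&(X[...,2]<st["position"][2]+.03);L=(X-st["position"])@A*1000;t&=(abs(L[...,1])<35)&(abs(L[...,0])<40)
print("top face",[ (c,a,rect(L[q]/1000)) for q,c,a in blobs(t,1000)])
E
```

```text
[[378.63348 169.24841]
 [528.2702  157.58704]
 [538.8272  293.05334]
 [389.1905  304.71472]]
x-range in case frame 365.8382973350854 515.3801302408863 near edge 195.8533853519704
case centre [464.75562612 312.65516375]
-72 [459.48247593 240.84852139]
72 [470.02877632 384.46180611]
floor studs [[0.39476993 0.18214909 0.03      ]
 [0.51392325 0.17285262 0.03      ]] [array([0.47144369, 0.22610144, 0.37834626]), array([0.51503904, 0.17145396, 0.02085011])]Traceback (most recent call last):
  File "<stdin>", line 14, in <module>
    return _quantile_unchecked(
        a, q, axis, out, overwrite_input, method, keepdims, weights)
    return _ureduce(a,
                    func=_quantile_ureduce_func,
    ...<5 lines>...
                    overwrite_input=overwrite_input,
                    method=method)
    r = func(a, **kwargs)
    result = _quantile(arr,
                       quantiles=q,
    ...<2 lines>...
                       out=out,
                       weights=wgt)
    slices_having_nans = np.isnan(arr[-1, ...])
                                  ~~~^^^^^^^^^
IndexError: index -1 is out of bounds for axis 0 with size 0
```

```bash
. ./ok.sh
python3 -m creep '[[[0.01,0.91,0,0,0,0,45],[0.01,0.91,0,0,0,0,45],[0.01,0.91,0,0,0,0,45],[0.01,0.91,0,0,0,0,45],[0.01,0.91,0,0,0,0,45],[0.01,0.91,0,0,0,0,45],[0.01,0.91,0,0,0,0,45],[0.01,0.91,0,0,0,0,45],[0,0.91,0,0,0,0,45],[0,0.91,0,0,0,0,45],[0,0,0,0,0,0,45],[0,0,0,0,0,0,45]]]' | ok
python3 -m creep '[[[0,0,-0.8,0,0,0,45],[0,0,-0.8,0,0,0,45],[0,0,-0.8,0,0,0,45],[0,0,0,0,0,0,45],[0,0,0,0,0,0,45]]]' | ok
python3 -m creep '[[[0,0,-0.8,0,0,0,45],[0,0,-0.8,0,0,0,45],[0,0,-0.8,0,0,0,45],[0,0,-0.8,0,0,0,45],[0,0,-0.8,0,0,0,45],[0,0,-0.6,0,0,0,45],[0,0,-0.2,0,0,0,45],[0,0,0,0,0,0,45],[0,0,0,0,0,0,45]]]' | ok
```

```text
position: [0.4691, 0.386, 0.2493]
wrist_force: [-0.1, 0.5, -8.7]
position: [0.4694, 0.3859, 0.1906]
wrist_force: [-0.2, -0.5, -9.0]
position: [0.4695, 0.3863, 0.0704]
wrist_force: [0.2, 0.6, -8.8]
```

```bash
. ./ok.sh
python3 -m creep '[[[0,0,-0.1,0,0,0,45],[0,0,-0.08,0,0,0,45],[0,0,0,0,0,0,45]]]' | ok
python3 -m creep '[[[0,0,-0.06,0,0,0,45],[0,0,0,0,0,0,45]]]' | ok
python3 -m creep '[[[0,0,-0.04,0,0,0,45],[0,0,0,0,0,0,45]]]' | ok
```

```text
position: [0.469, 0.3859, 0.0649]
wrist_force: [0.3, -0.7, -8.2]
position: [0.4692, 0.3861, 0.0638]
wrist_force: [-0.6, 0.4, -5.5]
position: [0.4692, 0.3861, 0.0637]
wrist_force: [-6.2, -3.1, 10.7]
```

```bash
. ./ok.sh
python3 -m creep '[[[0,0,0,0,0,0,70],[0,0,0,0,0,0,70],[0,0,0,0,0,0,70],[0,0,0.3,0,0,0,70],[0,0,0.9,0,0,0,70],[0,0,0.9,0,0,0,70],[0,0,0.9,0,0,0,70],[0,0,0.9,0,0,0,70],[0,0,0.9,0,0,0,70],[0,0,0.9,0,0,0,70],[0,0,0.9,0,0,0,70],[0,0,0.9,0,0,0,70]]]' | ok
python3 -m creep '[[[-0.04,-0.98,0,0,0,0.2,85],[-0.04,-0.98,0,0,0,0.2,85],[-0.04,-0.98,0,0,0,0.2,85],[-0.04,-0.98,0,0,0,0.12,85],[-0.04,-0.98,0,0,0,0,85],[-0.04,-0.98,0,0,0,0,85],[-0.04,-0.98,0,0,0,0,85],[-0.04,-0.98,0,0,0,0,85],[-0.04,-0.98,0,0,0,0,85],[-0.04,-0.98,0,0,0,0,85],[-0.04,-0.98,0,0,0,0,85],[-0.04,-0.98,0,0,0,0,85]]]'|ok
python3 -m creep '[[[-0.04,-0.98,0,0,0,0,85],[-0.04,-0.98,0,0,0,0,85],[-0.04,-0.98,0,0,0,0,85],[-0.04,-0.98,0,0,0,0,85],[-0.04,-0.98,0,0,0,0,85],[-0.04,-0.98,0,0,0,0,85],[-0.04,-0.98,0,0,0,0,85],[-0.04,-0.98,0,0,0,0,85],[-0.04,-0.98,0,0,0,0,85],[-0.04,-0.98,0,0,0,0,85],[-0.04,-0.98,0,0,0,0,85],[-0.04,-0.98,0,0,0,0,85]]]'|ok
python3 -m creep '[[[-0.04,-0.98,0,0,0,0,85],[-0.04,-0.98,0,0,0,0,85],[-0.04,-0.98,0,0,0,0,85],[-0.04,-0.98,0,0,0,0,85],[-0.04,-0.98,0,0,0,0,85],[-0.04,-0.98,0,0,0,0,85],[-0.04,-0.98,0,0,0,0,85],[-0.04,-0.98,0,0,0,0,85],[0,0,0,0,0,0,85],[0,0,0,0,0,0,85]]]'|ok
python3 see.py
```

```text
position: [0.4691, 0.3859, 0.2514]
wrist_force: [0.4, -0.0, -0.7]
position: [0.457, 0.0911, 0.2506]
wrist_force: [0.3, -0.1, 0.5]
position: [0.445, -0.2029, 0.2507]
wrist_force: [0.2, 0.7, -0.1]
position: [0.4371, -0.3977, 0.2503]
wrist_force: [-0.2, 0.2, 0.3]
[ 0.43712965 -0.39767947  0.25032574] ty heading -0.1674618862530366
(array([314., 130.]), np.int32(6333), (array([ 433. , -333.6]), array([55.8, 56. ]), -0.2), 'wells', [(array([ 433.2, -333.6]), array([17.7, 17.1]), -0.1)])
(array([555., 237.]), np.int32(1160), (array([ 610.9, -412.9]), array([74.3, 33.7]), -21.4), 'wells', [(array([ 630., -396.]), array([ 5.9, 13. ]), -0.1), (array([ 612.1, -441.5]), array([ 3.6, 13.5]), 42.5)])
(array([619., 278.]), np.int32(1305), (array([ 659.1, -437.1]), array([61.9, 30.8]), -30.2), 'wells', [])
top [322. 202.] 629 (array([637.5, -22.5]), array([56.5, 57.1]), -17.3) [120.  17.  88.]
top [500. 205.] 439 (array([ 637.2, -421. ]), array([77. , 77.5]), 22.5) [17. 12. 83.]
top [135. 260.] 764 (array([520.4, 340.5]), array([134.1, 317.7]), 23.2) [ 17. 117.  64.]
top [134. 273.] 727 (array([470.4, 386.9]), array([59.2, 56.2]), -4.4) [120.  15. 102.]
top [462. 295.] 661 (array([ 434.9, -331.5]), array([56.3, 57.3]), 0.3) [120.  18.  82.]
top [403. 337.] 659 (array([ 342.8, -200.7]), array([56.9, 56.1]), -21.7) [138. 175. 113.]
```

```bash

python3 -m creep '[[[-0.04,0.87,0,0,0,0,85],[-0.04,0.87,0,0,0,0,85],[-0.04,0.86,0,0,0,0,85],[0,0,-0.9,0,0,0,85],[0,0,-0.9,0,0,0,85],[0,0,-0.9,0,0,0,85],[0,0,-0.9,0,0,0,85],[0,0,-0.9,0,0,0,85],[0,0,-0.9,0,0,0,85],[0,0,-0.9,0,0,0,85],[0,0,-0.9,0,0,0,85],[0,0,-0.6,0,0,0,85]]]'
python3 -m creep '[[[0,0,0,0,0,0,85],[0,0,0,0,0,0,45],[0,0,0,0,0,0,45],[0,0,0,0,0,0,45],[0,0,0,0,0,0,45],[0,0,0,0,0,0,45],[0,0,0,0,0,0,45]]]' 70
```

```text
clock: 64.22
position: [0.434, -0.3324, 0.0544]
ee_rot: [0.708, 0.706, 0.0, -0.0]
wrist_force: [-0.4, 0.5, -0.0]
width: 0.992
grip_force: 0.0
clock: 65.1
position: [0.4345, -0.3334, 0.0562]
ee_rot: [0.708, 0.706, 0.0, 0.001]
wrist_force: [-3.1, 2.2, 8.7]
width: 0.648
grip_force: 75.2
```

```bash
. ./ok.sh
python3 -m creep '[[[0,0,0.4,0,0,0,45],[0,0,0.9,0,0,0,45],[0,0,0.9,0,0,0,45],[0,0,0.9,0,0,0,45],[0,0,0.9,0,0,0,45],[0,0,0.9,0,0,0,45],[0,0,0.9,0,0,0,45],[0.04,0.92,0,0,0,-0.2,45],[0.04,0.92,0,0,0,-0.2,45],[0.04,0.92,0,0,0,-0.2,45],[0.04,0.92,0,0,0,-0.1,45],[0.04,0.92,0,0,0,0,45]]]'|ok
python3 -m creep '[[[0.04,0.92,0,0,0,0,45],[0.04,0.92,0,0,0,0,45],[0.04,0.92,0,0,0,0,45],[0.04,0.92,0,0,0,0,45],[0.04,0.92,0,0,0,0,45],[0.04,0.92,0,0,0,0,45],[0.04,0.92,0,0,0,0,45],[0.04,0.92,0,0,0,0,45],[0.04,0.92,0,0,0,0,45],[0.04,0.92,0,0,0,0,45],[0.04,0.92,0,0,0,0,45],[0.04,0.92,0,0,0,0,45]]]'|ok
python3 -m creep '[[[0.03,0.92,0,0,0,0,45],[0.03,0.92,0,0,0,0,45],[0.03,0.92,0,0,0,0,45],[0.03,0.92,0,0,0,0,45],[0.03,0.92,0,0,0,0,45],[0.03,0.92,0,0,0,0,45],[0.03,0.92,0,0,0,0,45],[0.03,0.92,0,0,0,0,45],[0,0,0,0,0,0,45],[0,0,0,0,0,0,45]]]'|ok
python3 -c "
from cell import *;s=read_state();print(s['position'],s['ee_rot'],s['joints'])"
```

```text
position: [0.4388, -0.2171, 0.2004]
wrist_force: [0.0, 0.1, -8.9]
position: [0.4507, 0.0586, 0.2004]
wrist_force: [0.5, 0.3, -9.0]
position: [0.4568, 0.2415, 0.2001]
wrist_force: [-0.7, 0.6, -10.2]
[0.45683608 0.24153518 0.20011058] [ 7.33464391e-01  6.79727788e-01 -3.48133821e-04  1.17376223e-05] [ 4.86471358e-01  2.60070725e-01 -8.80459792e-02  1.22334627e+00
 -2.02296591e-04  2.13328109e+00]
```

```bash
. ./ok.sh
python3 -m creep '[[[0.07,0,-0.7,0,0,0,45],[0,0,-0.8,0,0,0,45],[0,0,-0.8,0,0,0,45],[0,0,-0.8,0,0,0,45],[0,0,-0.8,0,0,0,45],[0,0,-0.7,0,0,0,45],[0,0,-0.4,0,0,0,45],[0,0,-0.2,0,0,0,45],[0,0,0,0,0,0,45],[0,0,0,0,0,0,45]]]' | ok &&
python3 -m creep '[[[0,0,-0.1,0,0,0,45],[0,0,-0.06,0,0,0,45],[0,0,0,0,0,0,45]]]' | ok &&
python3 -m creep '[[[0,0,-0.06,0,0,0,45],[0,0,0,0,0,0,45]]]' | ok
```

```text
position: [0.4592, 0.242, 0.0706]
wrist_force: [0.6, 0.5, -9.2]
position: [0.4588, 0.2419, 0.0659]
wrist_force: [0.8, -0.6, -8.9]
position: [0.4588, 0.2419, 0.0644]
wrist_force: [-0.7, -0.1, -9.1]
```

```bash
. ./ok.sh
python3 -m creep '[[[0,0,-0.04,0,0,0,45],[0,0,0,0,0,0,45]]]' | ok
python3 -m creep '[[[0,0,0,0,0,0,70],[0,0,0,0,0,0,70],[0,0,0,0,0,0,70],[0,0,0.3,0,0,0,70],[0,0,0.9,0,0,0,70],[0,0,0.9,0,0,0,70],[0,0,0.9,0,0,0,70],[0,0,0.9,0,0,0,70],[0,0,0.9,0,0,0,70],[0,0,0.9,0,0,0,20],[0,0,0.9,0,0,0,0],[0,0,0.9,0,0,0,0]]]' | ok
python3 -m creep '[[[-0.9,-0.9,0,0,0,0,0],[-0.9,-0.9,0,0,0,0,0],[-0.9,-0.9,0,0,0,0,0],[-0.9,-0.9,0,0,0,0,0],[-0.3,-0.9,0,0,0,0,0],[0,-0.9,0,0,0,0,0],[0,0,0,0,0,0,0],[0,0,0,0,0,0,0]]]' | ok
python3 - <<'E'
from h import *
d,st,X,hsv=snap("top","t3");Z=X[...,2];print(st["position"],st["joints"],st["width"])
for b,c,a in blobs((Z>.068)&(Z<.095),250): print("top",c,a,rect(X[b]),np.median(hsv[b],0))
# lid: points high behind case
u=np.indices(Z.shape)[1];m=(Z>.11)&(u<245)&(X[...,0]>.5)&(X[...,1]>.15)&(X[...,1]<.48)
P=X[m];A=np.c_[P[:,2],P[:,1],np.ones(len(P))];s=np.linalg.lstsq(A,P[:,0],rcond=None)[0];print("lid x=f(z,y)",s,"z max",np.percentile(P[:,2],99.5),P[:,0].max(),"y",np.percentile(P[:,1],[1,99]))
E
```

```text
position: [0.4589, 0.242, 0.0642]
wrist_force: [-4.9, -1.4, 4.9]
position: [0.4588, 0.2419, 0.2524]
wrist_force: [0.2, -0.6, -0.1]
position: [0.3615, 0.1072, 0.2514]
wrist_force: [-0.3, -0.2, 0.1]
[0.36151819 0.10722063 0.25138416] [ 2.88181048e-01 -4.13369569e-02 -2.99916888e-01  1.31164145e+00
  1.73994500e-04  1.93545631e+00] 0.0016337538224822932
top [322. 202.] 634 (array([637.5, -22.6]), array([56.4, 58. ]), -17.3) [120.  17.  90.]
top [500. 205.] 448 (array([ 637.3, -420.8]), array([76.8, 78. ]), 19.6) [13. 12. 87.]
top [128. 246.] 352 (array([537.6, 377.2]), array([ 54.5, 174.9]), 11.8) [ 16.  114.5  70. ]
top [403. 337.] 656 (array([ 342.8, -200.5]), array([56.7, 56. ]), -21.5) [138. 174. 117.]
top [630. 459.] 298 (array([ 106.5, -661.6]), array([28.7, 79. ]), -20.4) [113.   34.5  37. ]
lid x=f(z,y) [0.24082071 0.07267296 0.49390213] z max 0.25812927777018296 0.5953028672690908 y [0.15817421 0.4526533 ]
```

View pics/t3.png

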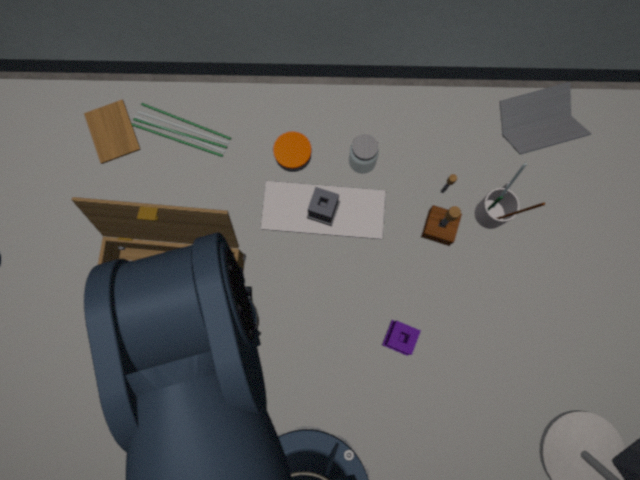

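Moulds b and c are in the case, a is on the tile, and the rod is upright in its stand. The lid leans back about 1.81 rad. I'll move behind it, fingers closed.

```bash
. ./ok.sh
python3 -m creep '[[[0,0,0.9,0,0,0,0],[0,0,0.9,0,0,0,0],[0,0,0.9,0,0,0,0],[0,0,0.7,0,0,0,0],[0.86,0.65,0,0,0,0,0],[0.86,0.65,0,0,0,0,0],[0.86,0.65,0,0,0,0,0],[0.86,0.65,0,0,0,0,0],[0.86,0.65,0,0,0,0,0],[0.86,0.65,0,0,0,0,0],[0.86,0.65,0,0,0,0,0],[0.86,0.65,0,0,0,0,0]]]'|ok
python3 -m creep '[[[0.86,0.65,0,0,0,0,0],[0.86,0.65,0,0,0,0,0],[0.86,0.65,0,0,0,0,0],[0.86,0.65,0,0,0,0,0],[0,0,0,0,0,0,0],[0,0,0,0,0,0,0]]]'|ok
python3 -c "
from cell import *;s=read_state();print(s['position'],s['ee_rot'],s['joints'],s['width'])"
python3 - <<'E'
from h import *
d,st,X,hsv=snap("wrist","w8")
E
```

```text
position: [0.5339, 0.2384, 0.3357]
wrist_force: [-0.4, -0.3, 0.6]
position: [0.6187, 0.302, 0.3357]
wrist_force: [-0.6, 0.6, 0.2]
[0.61868962 0.30203205 0.33568453] [ 7.33311226e-01  6.79893033e-01 -3.20782272e-04 -8.66208914e-05] [ 4.54155826e-01  7.54626862e-01  1.05447631e+00  1.87131003e+00
 -1.97480003e-05  2.10051487e+00] 0.0026301143746141303
```

View pics/w8.png

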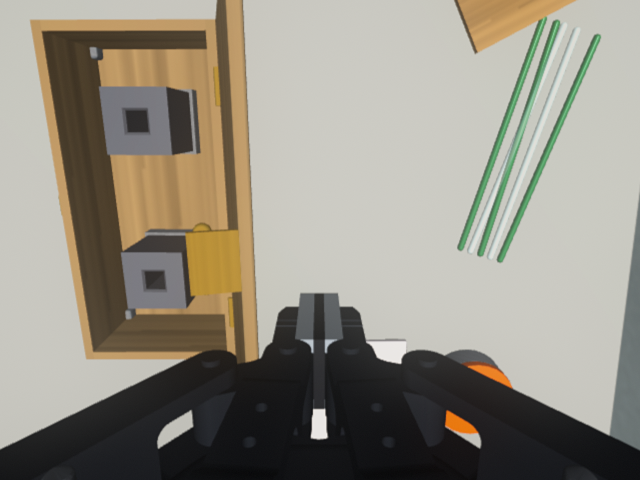

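The view shows both moulds upright in the case, the lid edge-on at about x = 235 px, and the fingers behind it. I'll descend and sweep the lid forward.

```bash
. ./ok.sh
python3 -m creep '[[[0,0,-0.8,0,0,0,0],[0,0,-0.8,0,0,0,0],[0,0,-0.8,0,0,0,0],[0,0,-0.8,0,0,0,0],[0,0,-0.63,0,0,0,0],[-0.5,0.04,0,0,0,0,0],[-0.5,0.04,0,0,0,0,0],[-0.5,0.04,0,0,0,0,0]]]'|ok
python3 -m creep '[[[-0.46,0.03,0.06,0,0,0,0],[-0.46,0.03,0.06,0,0,0,0],[-0.47,0.03,-0.03,0,0,0,0],[-0.47,0.03,-0.03,0,0,0,0],[-0.47,0.03,-0.04,0,0,0,0]]]' | ok
python3 -c "
from cell import *;s=read_state();print(s['position'])"
```

```text
position: [0.5806, 0.3041, 0.2417]
wrist_force: [3.1, 0.0, 2.2]
position: [0.5225, 0.3084, 0.2409]
wrist_force: [2.3, 0.4, -0.9]
[0.52245254 0.30835885 0.24090889]
```

```bash
. ./ok.sh
python3 -m creep '[[[-0.67,0.05,-0.23,0,0,0,0],[-0.67,0.05,-0.23,0,0,0,0],[-0.58,0.04,-0.4,0,0,0,0],[-0.58,0.04,-0.4,0,0,0,0]]]' | ok
python3 -m creep '[[[-0.46,0.03,-0.54,0,0,0,0],[-0.46,0.03,-0.54,0,0,0,0],[-0.31,0.02,-0.63,0,0,0,0],[-0.31,0.02,-0.63,0,0,0,0],[0,0,0,0,0,0,0]]]' | ok
python3 - <<'E'
from h import *
d,st,X,hsv=snap("top","t4");print(st["position"]);Z=X[...,2];u=np.indices(Z.shape)[1]
d,st,X,hsv=snap("scene","s4")
E
```

```text
position: [0.4598, 0.3129, 0.2092]
wrist_force: [2.2, 0.6, 0.9]
position: [0.4209, 0.3149, 0.1501]
wrist_force: [0.4, -0.7, 0.1]
[0.42086848 0.31490989 0.15010309]
```

View pics/s4.png

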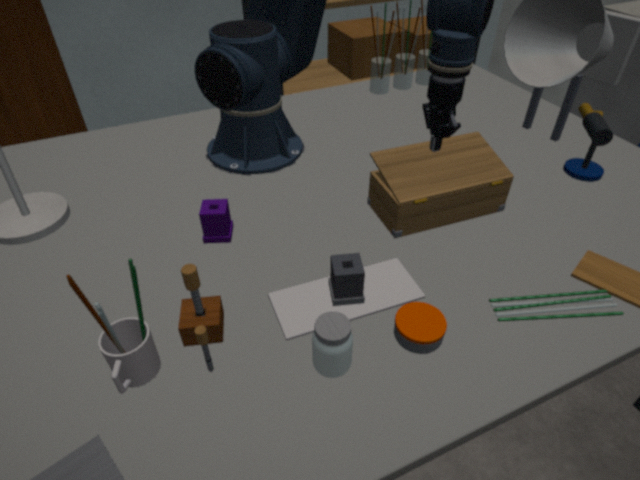

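The lid is nearly down, with its front edge still up under the fingers. I'll slide to the front edge and press.

```bash
o(){ grep -E "posi|wrist"; }
python3 -m creep '[[[-0.56,0.04,0.1,0,0,0,0],[-0.56,0.04,0.1,0,0,0,0],[0,0,-0.3,0,0,0,0],[0,0,-0.3,0,0,0,0],[0,0,-0.2,0,0,0,0],[0,0,-0.12,0,0,0,0],[0,0,0,0,0,0,0]]]' | o
python3 -m creep '[[[0,0,-0.1,0,0,0,0],[0,0,0,0,0,0,0]]]' | o
python3 -m creep '[[[0,0,-0.06,0,0,0,0],[0,0,0,0,0,0,0]]]' | o
```

```text
position: [0.3944, 0.3173, 0.1326]
wrist_force: [0.0, -0.3, 0.3]
position: [0.3944, 0.3174, 0.1303]
wrist_force: [-0.4, 0.7, 0.3]
position: [0.3944, 0.3175, 0.1291]
wrist_force: [-2.0, -0.7, 3.5]
```

```bash
o(){ grep -E "posi|wrist"; }
for i in 1 2 3; do :; done
python3 -m creep '[[[0,0,-0.05,0,0,0,0],[0,0,0,0,0,0,0]]]' | o
python3 -m creep '[[[0,0,-0.05,0,0,0,0],[0,0,0,0,0,0,0]]]' | o
python3 -m creep '[[[0,0,-0.05,0,0,0,0],[0,0,0,0,0,0,0]]]' | o
```

```text
position: [0.3943, 0.3175, 0.1281]
wrist_force: [-3.8, -1.4, 11.2]
position: [0.3942, 0.3176, 0.127]
wrist_force: [-5.3, -2.9, 14.1]
position: [0.394, 0.3176, 0.1257]
wrist_force: [-5.9, -1.1, 12.4]
```

```bash
o(){ grep -E "posi|wrist"; }
python3 -m creep '[[[0,0,-0.06,0,0,0,0],[0,0,0,0,0,0,0]]]' | o
python3 -m creep '[[[0,0,-0.06,0,0,0,0],[0,0,0,0,0,0,0]]]' | o
python3 -m creep '[[[0,0,-0.06,0,0,0,0],[0,0,0,0,0,0,0]]]' | o
python3 - <<'E'
from h import *
d,st,X,hsv=snap("scene");Z=X[...,2]
m=(X[...,0]>.38)&(X[...,0]<.54)&(X[...,1]>.35)&(X[...,1]<.45)&(Z>.07)&(Z<.16)
P=X[m];s=np.linalg.lstsq(np.c_[P[:,0],P[:,1],np.ones(len(P))],P[:,2],rcond=None)[0];print("slope dz/dx",s[0],len(P),np.percentile(Z[m],[5,50,95]))
E
```

```text
position: [0.3939, 0.3176, 0.1239]
wrist_force: [-6.5, -0.9, 7.9]
position: [0.394, 0.3176, 0.1223]
wrist_force: [-3.1, -0.1, 4.8]
position: [0.3942, 0.3175, 0.1207]
wrist_force: [-1.1, -0.4, 2.3]
slope dz/dx -0.0429644716338823 1495 [0.10354642 0.10676593 0.1098466 ]
```

```bash
o(){ grep -E "posi|wrist"; }
python3 -m creep '[[[0,0,-0.06,0,0,0,0],[0,0,0,0,0,0,0]]]' | o
python3 -m creep '[[[0,0,-0.06,0,0,0,0],[0,0,0,0,0,0,0]]]' | o
python3 -m creep '[[[0,0,-0.06,0,0,0,0],[0,0,0,0,0,0,0]]]' | o
python3 -m creep '[[[0,0,-0.06,0,0,0,0],[0,0,0,0,0,0,0]]]' | o
```

```text
position: [0.3944, 0.3174, 0.119]
wrist_force: [-0.5, -0.6, 0.7]
position: [0.3944, 0.3174, 0.1174]
wrist_force: [0.2, 0.0, 0.3]
position: [0.3944, 0.3174, 0.116]
wrist_force: [-0.7, 0.1, -0.3]
position: [0.3945, 0.3175, 0.1157]
wrist_force: [-6.2, -5.0, 22.5]
```

```bash
. ./ok.sh
python3 -m creep '[[[0,0,0.3,0,0,0,0],[0,0,0.9,0,0,0,0],[0,0,0.9,0,0,0,0],[0,0,0.9,0,0,0,0],[0,0,0.9,0,0,0,0],[0,0,0.9,0,0,0,0],[-0.3,-0.9,0,0,0,0,0],[-0.3,-0.9,0,0,0,0,0],[-0.3,-0.9,0,0,0,0,0],[0,-0.9,0,0,0,0,0],[0,-0.9,0,0,0,0,0],[0,-0.9,0,0,0,0,0]]]'|ok
python3 -m creep '[[[0,-0.9,0,0,0,0,0],[0,-0.9,0,0,0,0,0],[0,-0.9,0,0,0,0,0],[0,-0.9,0,0,0,0,0],[0,-0.9,0,0,0,0,0],[0,0,0,0,0,0,0],[0,0,0,0,0,0,0]]]'|ok
python3 - <<'E'
from h import *
for n in("scene","top"):
  d,st,X,hsv=snap(n,n+"end");Z=X[...,2]
  m=(X[...,0]>.39)&(X[...,0]<.53)&(X[...,1]>.2)&(X[...,1]<.43)&(Z>.09)&(Z<.13)
  P=X[m];s=np.linalg.lstsq(np.c_[P[:,0],P[:,1],np.ones(len(P))],P[:,2],rcond=None)[0];print(n,"slope",s[0],len(P),np.percentile(P[:,2],[5,50,95]))
for b,c,a in blobs((Z>.068)&(Z<.095),250): print("top",c,a,rect(X[b]),Z[b].mean())
m=(Z>.15)&(Z<.17);m[:,:430]=0;m[:,480:]=0
for b,c,a in blobs(m,20): print("rod",c,a,rect(X[b]),Z[b].mean())
print(st["clock"],st["wrist_force"])
E
```

```text
position: [0.3718, 0.1817, 0.2347]
wrist_force: [0.6, -0.2, -1.0]
position: [0.3719, 0.0702, 0.2347]
wrist_force: [0.5, -0.2, -0.7]
scene slope -0.000890826315149762 3116 [0.10236353 0.10417639 0.10596884]
top slope 0.0007983679715417502 1979 [0.10038289 0.10387134 0.10724836]
top [322. 202.] 626 (array([637.9, -22.7]), array([56.3, 57.5]), -17.4) 0.08794052397909739
top [500. 205.] 441 (array([ 637.4, -421.5]), array([76.7, 79. ]), 18.2) 0.08379555005145377
top [403. 337.] 660 (array([ 342.9, -200.6]), array([56.4, 56.1]), -21.8) 0.08058591362073476
top [629. 459.] 286 (array([ 106. , -661.9]), array([28., 79.]), -18.8) 0.08110923044074698
rod [454. 212.] 121 (array([ 601.6, -298.2]), array([24.4, 24.7]), 24.7) 0.15832336930250965
85.525 [-0.53394269 -0.48661087 -0.3838695 ]
```

View pics/sceneend.png

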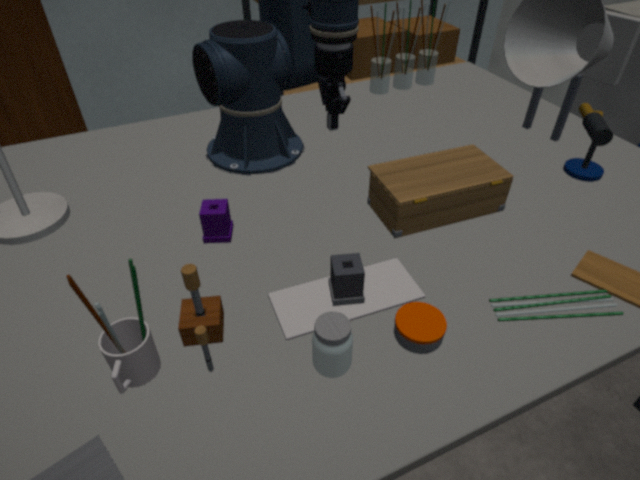

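The lid is flat and shut at (440,185), mould a is on the tile at (347,275), and the rod is in its stand at (195,290). Nothing else has moved, so I'm handing in.

```bash
python3 -c "
from cell import *
print(sign_off())"
```

```text
the job is handed in; nothing more can be done
None
```

Three moulds were in the row, and I gauged them from the left at about 39, 61 and 55 mm: the 39 mm one is upright on the tile, the other two are upright in the case with its lid snapped shut, the rod is back in its stand, nothing else was disturbed, and the job is handed in at about 86 s (no verdict was shown).

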